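Ready the battery dock: lever off the dust covers, plug in the packs

TASK

Get the film agitator's battery dock ready: with the flat pry tool as a lever over the dock's front bar, pop off every red dust cover still clipped on a bay (never work a clipped cover with the fingers) and put the covers in the ceramic tray. Lay the pry tool back on its cork mat and push every blue battery pack standing on the shelf upright and fully home into a bay of its own. Leave the yellow tank, the film canisters and the silicone ring where they are.

Things in the scene. Friction and masses are not known exactly. Their poses are not given: they have to be found in the camera images.
- dock: Grey fixed three-bay battery dock, 67 mm deep (x=-20 to +47 mm), 206 mm wide (y), 75 mm high; origin under the middle bay at shelf level, front (-x) roughly towards the robot, z up. A black step, 64 mm high, projects from the front face from x=-20 to x=-50 mm and carries a steel front bar.
- front_bar (a point): Middle of the top of the steel front bar, the fulcrum: a 6 mm round bar along the dock's y over its whole width, its axis 24 mm in front of the front face, its top 69 mm above the shelf, so 6 mm below the undersides of the covers' tabs, whose ends are 10 mm behind the bar's axis. Axes as the dock.
- bay0 (a point): Centre of the mouth of bay 0 (right, -y end) in the dock's top face, 75 mm above the shelf; hole 30 mm (x) x 42 mm (y), 18 mm deep, bays 68 mm apart. Axes as the dock.
- bay1 (a point): Centre of the mouth of bay 1 (middle) in the dock's top face, 75 mm above the shelf; hole 30 mm (x) x 42 mm (y), 18 mm deep, bays 68 mm apart. Axes as the dock.
- bay2 (a point): Centre of the mouth of bay 2 (left, +y end) in the dock's top face, 75 mm above the shelf; hole 30 mm (x) x 42 mm (y), 18 mm deep, bays 68 mm apart. Axes as the dock.
- cover0: Red dust cover, clipped on bay0 at the start (or absent). Plate 40 mm (x) x 50 (y) x 5; a tab 26 mm wide in the same plane runs on from its -x edge to x=-34 mm (54 mm over all in x); two ribs hang 11 mm below it into the bay (y=+-14.5 to +-20, x=-12 to +12 mm). 30 g. Origin: centre of the underside of the 40x50 plate, z up. Clipped, it lies flat on the dock top, origin at the bay point.
- cover1: Red dust cover, clipped on bay1 at the start (or absent). Plate 40 mm (x) x 50 (y) x 5; a tab 26 mm wide in the same plane runs on from its -x edge to x=-34 mm (54 mm over all in x); two ribs hang 11 mm below it into the bay (y=+-14.5 to +-20, x=-12 to +12 mm). 30 g. Origin: centre of the underside of the 40x50 plate, z up. Clipped, it lies flat on the dock top, origin at the bay point.
- cover2: Red dust cover, clipped on bay2 at the start (or absent). Plate 40 mm (x) x 50 (y) x 5; a tab 26 mm wide in the same plane runs on from its -x edge to x=-34 mm (54 mm over all in x); two ribs hang 11 mm below it into the bay (y=+-14.5 to +-20, x=-12 to +12 mm). 30 g. Origin: centre of the underside of the 40x50 plate, z up. Clipped, it lies flat on the dock top, origin at the bay point.
- tab0 (a point): End of cover0's pry tab, on its underside, 34 mm along the cover's -x; it overhangs the dock's front face by 14 mm. Two sprung catches hold the ribs (about 8 N); lifting the tab's root some 6 to 8 mm makes the front pop up by itself: the cover then rests loose, tilted by 0.15 to 0.3 rad, rear edge on the dock, origin 3 to 6 mm up, and can be taken by its edges (front and rear). Lying flatter it is still clipped.
- tab1 (a point): End of cover1's pry tab, on its underside, 34 mm along the cover's -x; it overhangs the dock's front face by 14 mm. Two sprung catches hold the ribs (about 8 N); lifting the tab's root some 6 to 8 mm makes the front pop up by itself: the cover then rests loose, tilted by 0.15 to 0.3 rad, rear edge on the dock, origin 3 to 6 mm up, and can be taken by its edges (front and rear). Lying flatter it is still clipped.
- tab2 (a point): End of cover2's pry tab, on its underside, 34 mm along the cover's -x; it overhangs the dock's front face by 14 mm. Two sprung catches hold the ribs (about 8 N); lifting the tab's root some 6 to 8 mm makes the front pop up by itself: the cover then rests loose, tilted by 0.15 to 0.3 rad, rear edge on the dock, origin 3 to 6 mm up, and can be taken by its edges (front and rear). Lying flatter it is still clipped.
- pry: Flat pry tool, 150 mm long along its x, 95 to 160 g. Orange handle 22 mm wide (y), 12 mm thick, from x=-65 to +15 mm; steel blade 18 mm wide, 3 mm thick, from x=+15 to +85 mm, flush with the handle's underside. Origin: on the middle line of the underside, 85 mm from the blade's end; blade to +x, z up.
- pry_tip (a point): Middle of the blade's end, half way through its thickness; 85 mm ahead of the tool's origin.
- pry_grip (a point): A good place to grip the handle across its 22 mm width: on its middle, 100 mm from the blade's end. Axes as the tool.
- mat: Fixed cork mat 220 mm (x) x 100 mm (y), 3 mm thick, where the tool lies at the start. Origin: centre of its underside.
- pack0: Battery pack: upright blue block 28 mm (x) x 40 mm (y) x 38 mm (z) with yellow band near the top and rounded black foot (3 mm); stands on the shelf. 80 to 170 g. Origin: centre of its underside, z up. Fits any bay either way round with x along the dock's x; needs a push of about 8 N past the catches until its underside is 18 mm below the dock top.
- pack1: Battery pack: upright blue block 28 mm (x) x 40 mm (y) x 38 mm (z) with yellow band near the top and rounded black foot (3 mm); stands on the shelf. 80 to 170 g. Origin: centre of its underside, z up. Fits any bay either way round with x along the dock's x; needs a push of about 8 N past the catches until its underside is 18 mm below the dock top.
- tray: Fixed white ceramic tray 180 mm (x) x 130 mm (y) x 28 mm high, wall and floor 5 mm; its glass cover stands folded back beyond its +y side (to y=+190 mm, 26 mm high). Origin: centre of its underside.
- tray_in (a point): Centre of the tray's inner floor (170 x 120 mm), 5 mm above the shelf. Axes as the tray.
- tank: Bystander: yellow developing tank, 98 mm across, 120 mm high; origin under its middle.
- canister0: Bystander: clear film canister, 36 mm across, 52 mm high; origin under its middle.
- canister1: Bystander: as canister0.
- ring: Bystander: black hard silicone ring, 56 mm across, 8 mm high, lying flat; origin under its middle.
There are look-alikes about, which are no part of the job. Of the things that look like the pry, take the one that is farthest from the robot's base at the start. What is shaped like the pack0 but orange is not meant.

How it is judged:
On the way, in this order (a step that is already met when the one before it is completed fails the run):
1. every dust cover has been popped off its bay ((z of cover0 in the frame of bay0 above 0.002 m or horizontal distance between cover0 and bay0 above 0.015 m) and (z of cover1 in the frame of bay1 above 0.002 m or horizontal distance between cover1 and bay1 above 0.015 m) and (z of cover2 in the frame of bay2 above 0.002 m or horizontal distance between cover2 and bay2 above 0.015 m)), for 0.2 s.
2. every dust cover lies in the tray (x of cover0 in the frame of tray_in between -0.085 and 0.085 m and y of cover0 in the frame of tray_in between -0.06 and 0.06 m and z of each of cover0, cover1, cover2 in the frame of tray_in below 0.04 m and x of cover1 in the frame of tray_in between -0.085 and 0.085 m and y of cover1 in the frame of tray_in between -0.06 and 0.06 m and x of cover2 in the frame of tray_in between -0.085 and 0.085 m and y of cover2 in the frame of tray_in between -0.06 and 0.06 m), for 0.2 s.
At the end, for the whole second after the job is handed in: Every cover lies inside the tray; every pack stands upright in a bay, its underside at least 15 mm below the dock top and within 5 mm of the bay centre; the pry tool lies on the cork mat, its origin within 60 mm along and 45 mm across of the mat's middle; all at rest (all of step 2 and ((horizontal distance between pack0 and bay0 below 0.005 m and z of pack0 in the frame of bay0 below -0.015 m and angle between pack0's own z axis and vertical below 0.12 rad) or (horizontal distance between pack0 and bay1 below 0.005 m and z of pack0 in the frame of bay1 below -0.015 m and angle between pack0's own z axis and vertical below 0.12 rad) or (horizontal distance between pack0 and bay2 below 0.005 m and z of pack0 in the frame of bay2 below -0.015 m and angle between pack0's own z axis and vertical below 0.12 rad)) and ((horizontal distance between pack1 and bay0 below 0.005 m and z of pack1 in the frame of bay0 below -0.015 m and angle between pack1's own z axis and vertical below 0.12 rad) or (horizontal distance between pack1 and bay1 below 0.005 m and z of pack1 in the frame of bay1 below -0.015 m and angle between pack1's own z axis and vertical below 0.12 rad) or (horizontal distance between pack1 and bay2 below 0.005 m and z of pack1 in the frame of bay2 below -0.015 m and angle between pack1's own z axis and vertical below 0.12 rad)) and x of pry in the frame of mat between -0.06 and 0.06 m and y of pry in the frame of mat between -0.045 and 0.045 m and z of pry in the frame of mat below 0.02 m and linear speed of each of cover0, cover1, cover2, pack0, pack1, pry below 0.03 m/s); the robot touches nothing.
It fails at once if a bystander (tank, canister, ring) is moved more than 20 mm (distance of any of tank, canister0, canister1, ring from where it was at the start of the episode above 0.02 m).
It fails at once if a bystander is tipped over (angle between any of tank, canister0, canister1, ring's own z axis and vertical above 0.5 rad).
It fails at once if a cover that is still clipped on its bay is pushed or gripped with the fingers (more than 4 N) ((contact force between the fingers and cover0 above 4 N and z of cover0 in the frame of bay0 between -0.003 and 0.001 m and horizontal distance between cover0 and bay0 below 0.015 m) or (contact force between the fingers and cover1 above 4 N and z of cover1 in the frame of bay1 between -0.003 and 0.001 m and horizontal distance between cover1 and bay1 below 0.015 m) or (contact force between the fingers and cover2 above 4 N and z of cover2 in the frame of bay2 between -0.003 and 0.001 m and horizontal distance between cover2 and bay2 below 0.015 m)).
Of cover0, cover1, cover2 only 2 to 3 are there at a start; the rules pass over those that are not, and their reading is None.
At some moment in a run one of pack0, pack1, pry may be knocked a few centimetres aside while the robot is not near it.
It also fails if it takes over 208 s, if anything falls off the work surface, if the arm or the gripper's body presses on something with over 40 N, if the wrist force passes 120 N, or if a joint passes its speed limit or range.

ROBOT

A 6-joint arm with a two-finger parallel gripper is mounted at the origin on the work surface. World frame = base frame: x ahead of the robot, y to its left, z up, the work surface at z = 0. Lengths are in m, angles in rad, forces in N, time in s.
With the tool pointing down it reaches from about 0.25 to 0.8 m from the base axis. Payload 8.5 kg.
Tool frame: the origin (TCP) lies at the very end of the fingers, on their centre line; the grasp point (between the pads) lies env.tcp_to_grasp behind it (env.tcp_to_grasp is the distance from the TCP to the grasp point, in m); z points along the fingers, y is the line along which they close (so a half turn about z gives the same grasp; the last joint's range is limited). The gripper opens to 85 mm and grips with 20 to 120 N. Pads are 22 mm wide; open, the fingers measure 114 mm over their backs; the gripper's body (76 mm by 85 mm) begins 54 mm behind the grasp point. The pads swing forward as they close: fully open they stand 13 mm farther back than shut.
Start: joints at [1.137, 0.238, -0.013, 1.319, 0, 1.571], TCP at [0.221, 0.476, 0.231] pointing down, gripper open.
Joint ranges: [-2.66, 2.66], [-1.03, 1.9], [-1.14, 1.46], [-1.82, 2.27], [-1.45, 1.34], [-3.14, 3.14]. Speed limits (rad/s): [2.22, 2.22, 2.79, 3.14, 3.14, 3.14].

INTERFACE

Orientations are given as a unit quaternion [x, y, z, w].
In Python, from rig import env gives the robot as it stands.
- The arm moves only by the tool move_arm, never from a script. Its argument "motion" is one flat list of numbers, 5 for each row, row after row: the closure, from -1 (fully open) to 1 (shut), then the shift along the tool's x, y, z in m, then the turn about the tool's z in degrees. In form: [fingers, tx, ty, tz, twist, fingers, tx, ty, tz, twist, ...]. A call has 1 to 8 rows; each row shifts and turns the commanded pose from where the row before left it, along the tool's axes as they then stand; what a row does not reach is not made up. A row lasts 1/8 s, in which the tool goes at most 62.5 mm and 10.7 degrees, less where a joint would pass 70% of its speed; a pose out of reach is approached as far as the arm can. A call with a gripper value outside its range is refused whole. The fingers move at their own pace and stop on an object; "squeeze" is the grip in N (left out, the last holds). Time passes only in rows, so rows that do not move let the fingers close. It gives the time, the measured TCP pose, the force, the opening and the grip force at its end, in the units of the state.
- env.sense(): the state, without advancing time (a new reading comes with each control period).
- env.get_image(name): name is "scene" or "top" or "wrist"; returns (picture, depth): 400x640x3 uint8, red, green, blue; 400x640 float32, m along the optical axis (not along the pixel's ray), 0 where there is no reading.
- env.calibration(name): a dict with "camera_matrix" (3x3 intrinsics, pixels), "R" (3x3) and "t" (3): a world point X has camera coordinates R X + t; the wrist camera has in their place "hand_eye" (4x4, takes a point from camera to tool coordinates, whose origin is the TCP and whose axes are the flange's). Camera axes: x right, y down, z forward; pixel columns grow to the right and rows downward; lengths in m; the calibration is good to about 2 mm. A picture is of the moment at which its call begins: read the wrist's pose just before it. calibration takes no time and is no camera call.
- env.job_done(): hands the job in; it is judged then, once.
The state is a dict: "time": time; "q": joint angles; "joint_velocities": joint speeds; "joint_torque": joint torques, N m; "eef_pos": TCP position; "tcp_rot": TCP orientation; "ft_force": force on the tool from outside, world axes, zero at the start; "wrist_torque": the same for the moment, N m; "finger_gap": finger opening in m; "grip_force": force on a finger pad.
Only numpy, scipy, OpenCV 4.12 (cv2) and the standard library are available. Lean on these libraries where they do the work, as an engineer would, in place of code of your own. Each camera call takes 0.05 s, during which the arm holds its last target. There are 200 camera calls.

## Working session

There is one attempt and no reset: what is moved stays moved. The work goes in short steps, Python scripts to look and compute and a tool call to move; the robot and the scene stay as the last step left them, time stands still between calls to the robot, and variables do not carry over. Pictures are saved under pics/ and viewed, at most 14 in all, crops included, and the job is handed in when it is done.

Besides the shell and the picture viewer there is one more tool, called after "Call:" by a JSON object that holds its "fn" and its "kwargs". move_arm: Moves the arm, as the interface text tells. Its arguments: {"type":"object","properties":{"motion":{"type":"array"},"squeeze":{"type":"number"}},"required":["motion"]}

```bash
ls; mkdir -p pics
cat > h.py <<'E'
import numpy as np, cv2
from scipy.spatial.transform import Rotation as Rn
from rig import env
def cam(name):
    c=env.calibration(name);K=np.array(c["camera_matrix"])
    if name=="wrist":
        s=env.sense();T=np.eye(4);T[:3,:3]=Rn.from_quat(s["tcp_rot"]).as_matrix();T[:3,3]=s["eef_pos"]
        M=T@np.array(c["hand_eye"]);return K,M[:3,:3],M[:3,3]
    R=np.array(c["R"]);t=np.array(c["t"]);return K,R.T,-R.T@t
def grab(name):
    c=cam(name);p,d=env.get_image(name);return c,p,d
def ray(c,uv,z):
    K,R,o=c;uv=np.atleast_2d(uv).astype(float)
    d=(R@np.linalg.inv(K)@np.c_[uv,np.ones(len(uv))].T).T
    return o+d*((z-o[2])/d[:,2])[:,None]
def cloud(c,d):
    K,R,o=c;v,u=np.mgrid[:d.shape[0],:d.shape[1]]
    P=np.stack([(u-K[0,2])/K[0,0]*d,(v-K[1,2])/K[1,1]*d,d],-1);return P@R.T+o
def save(n,p): cv2.imwrite("pics/"+n+".png",p[...,::-1])
def hsv(p): return cv2.cvtColor(p,cv2.COLOR_RGB2HSV)
E
python3 - <<'E'
from h import *
for n in("top","scene"):
    c,p,d=grab(n);save(n+"0",p);np.savez("pics/"+n+"0.npz",p=p,d=d)
    print(n,c[2],c[1][:,2])
print(env.sense(),env.tcp_to_grasp)
E
```

```text
pics
top [ 0.38492559 -0.01442729  1.23308463] [ 1.11406226e-01  2.85875935e-04 -9.93774910e-01]
scene [ 0.98253115 -0.24689922  0.79504731] [-0.51720019  0.26452394 -0.8139601 ]
{'time': 0.1, 'q': array([ 1.13696819e+00,  2.38678850e-01, -1.41462562e-02,  1.31921675e+00,
        3.13590252e-05,  1.57078356e+00]), 'joint_velocities': array([ 0.00029607, -0.00098004,  0.00249976,  0.00074679,  0.00239725,
       -0.00070536]), 'joint_torque': array([ 1.81481726e-03, -5.39722860e+01,  3.46998310e+01,  1.34769670e-02,
        1.29579435e-04,  6.57175605e-06]), 'eef_pos': array([0.22051779, 0.47603331, 0.23077315]), 'tcp_rot': array([ 2.15210770e-01,  9.76567425e-01, -6.04793650e-04, -1.49345098e-04]), 'ft_force': array([-0.17979559, -0.22916408, -0.41139725]), 'wrist_torque': array([-0.02972511, -0.01871594,  0.01772275]), 'grip_force': 0.0, 'finger_gap': 0.08535063935453732} 0.0187
```

```bash
sleep 1
```

```text
(no output)
```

View pics/top0.png

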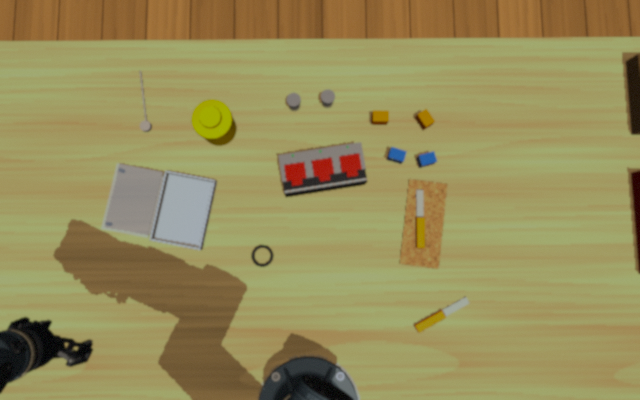

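View pics/scene0.png

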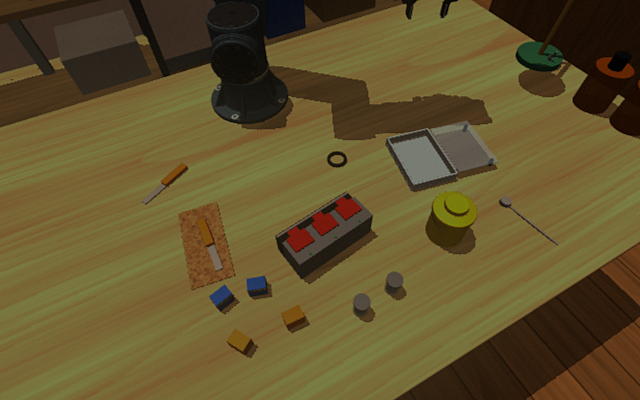

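The top view shows the mat's pry at (420,220), lying with its blade towards +x, and a look-alike at (441,313) that is nearer the base (base about (308,395)). I take the one on the mat. The blue packs are at (397,155) and (427,159), and the orange decoys at (380,117) and (425,119). All three red covers are on the dock at (295,174), (322,168) and (350,164). The tray is at (185,210).

```bash
cat >> h.py <<'E'
def blobs(c,p,lo,hi,z,amin=20,box=None):
    m=cv2.inRange(hsv(p),np.array(lo),np.array(hi))
    if box: k=np.zeros_like(m);k[box[1]:box[3],box[0]:box[2]]=1;m*=k
    m=cv2.morphologyEx(m,cv2.MORPH_OPEN,np.ones((2,2)))
    out=[]
    for q in cv2.findContours(m,cv2.RETR_EXTERNAL,cv2.CHAIN_APPROX_NONE)[0]:
        if cv2.contourArea(q)<amin: continue
        w=ray(c,q[:,0,:],z)[:,:2].astype(np.float32)
        (x,y),(a,b),ang=cv2.minAreaRect(w*1000)
        if a<b: a,b,ang=b,a,ang+90
        out.append((q[:,0,:].mean(0).round(0),round(x,1),round(y,1),round(a,1),round(b,1),round((ang+90)%180-90,1)))
    return out   # pixel, centre mm, long, short, angle of long side from world x
def tool(dx,dy):   # world shift -> tool axes now
    s=env.sense();return Rn.from_quat(s["tcp_rot"]).inv().apply([dx,dy,0]).round(4)
E
python3 - <<'E'
from h import *
f=np.load("pics/top0.npz");p,d=f["p"],f["d"];c=cam("top")
P=cloud(c,d)
for n,u,v in[("covers",322,168),("pack",397,155),("pack",427,159),("handle",420,232),("blade",420,203),("trayfloor",185,210),("table",300,300),("docktop",308,163),("tank",212,112)]:print(n,P[v,u].round(4),hsv(p)[v,u])
def sh(n,*a,**k):
    for b in blobs(c,p,*a,**k):print(n,b)
sh("red",(0,150,80),(8,255,255),.08);sh("red",(172,150,80),(180,255,255),.08)
sh("blue",(105,120,50),(125,255,255),.038)
sh("orange",(15,200,100),(24,255,255),.015,box=(370,90,480,340))
sh("mat",(5,60,60),(20,255,255),.003,200,box=(390,170,460,275))
sh("tray",(90,5,120),(125,60,255),.028,200,box=(90,150,230,260))
sh("ring",(0,0,0),(180,255,60),.008,50,box=(245,235,280,275))
g=cv2.inRange(hsv(p),np.array((0,0,60)),np.array((180,50,255)))
H=(P[...,2]>.06)&(P[...,2]<.09)&(d>0);H[:,:260]=0;H[:130]=0;H[200:]=0
v,u=np.nonzero(H);print("dock",cv2.minAreaRect((P[v,u,:2]*1000).astype(np.float32)))
E
```

```text
covers [ 0.5819 -0.0373  0.0791] [  2 226 167]
pack [ 0.6213 -0.2279  0.0369] [106 189 162]
pack [ 0.6109 -0.3038  0.0354] [106 196 161]
handle [ 0.4275 -0.2844  0.0175] [ 25 246 165]
blade [ 0.5018 -0.2885  0.0093] [ 33  19 163]
trayfloor [0.4876 0.3131 0.005 ] [ 99  19 175]
table [ 2.589e-01  1.920e-02 -2.000e-04] [ 29  92 163]
docktop [ 0.5955 -0.0033  0.073 ] [ 14  21 131]
tank [0.711  0.2236 0.121 ] [ 31 255 170]
red (array([296., 174.]), 564.1, 25.1, 54.4, 46.7, 9.2)
red (array([324., 170.]), 574.4, -42.0, 54.1, 46.8, 9.3)
red (array([351., 166.]), 584.5, -108.9, 54.1, 47.2, 9.3)
blue (array([428., 160.]), 608.6, -304.9, 40.1, 26.5, -76.2)
blue (array([397., 156.]), 619.8, -228.6, 37.6, 28.1, 72.6)
orange (array([430., 318.]), 214.4, -304.8, 60.3, 5.2, -62.6)
orange (array([420., 233.]), 423.9, -287.4, 73.5, 20.3, -1.7)
orange (array([381., 118.]), 723.6, -191.5, 39.0, 31.8, 88.7)
orange (array([426., 119.]), 720.1, -310.3, 41.2, 27.9, 31.6)
mat (array([424., 224.]), 448.7, -299.3, 218.9, 100.7, -7.7)
tray (array([186., 210.]), 486.6, 305.6, 168.5, 120.1, -11.3)
dock ((584.441162109375, -38.51708221435547), (97.69258117675781, 206.3494873046875), 8.825092315673828)
```

```bash
cat >> h.py <<'E'
def plan(x,y,z,yaw):  # target TCP (m), world angle of tool y (deg, mod 180) -> tool shift before twist, twist
    s=env.sense();R=Rn.from_quat(s["tcp_rot"]);t=R.inv().apply(np.array([x,y,z])-s["eef_pos"])
    a=R.apply([0,1,0]);cur=np.degrees(np.arctan2(a[1],a[0]));tw=-((yaw-cur+90)%180-90)
    print("t",s["time"],"pos",s["eef_pos"].round(4),"yaw",cur.round(2),"q1,6",s["q"][[0,5]].round(2),"F",s["ft_force"].round(1),"gap",round(s["finger_gap"],4))
    print("  shift",t.round(4),"len",np.linalg.norm(t).round(3),"twist",round(tw,1))
    c,sn=np.cos(np.radians(tw)),np.sin(np.radians(tw))
    print("  shift if twisted first",(c*t[0]+sn*t[1]).round(4),(-sn*t[0]+c*t[1]).round(4),t[2].round(4))
E
python3 - <<'E'
from h import *
print(np.array(env.calibration("wrist")["hand_eye"]).round(4),env.calibration("wrist")["camera_matrix"])
plan(.434,-.288,.231,88.3)
E
```

```text
[[-1.000e-04 -9.554e-01 -2.953e-01  7.520e-02]
 [ 1.000e+00 -2.000e-04  3.000e-04 -3.000e-04]
 [-3.000e-04 -2.953e-01  9.554e-01 -1.425e-01]
 [ 0.000e+00  0.000e+00  0.000e+00  1.000e+00]] [[295.46555819   0.         316.0880855 ]
 [  0.         295.46555819 199.04307325]
 [  0.           0.           1.        ]]
t 0.1 pos [0.2205 0.476  0.2308] yaw 65.14 q1,6 [1.14 1.57] F [-0.2 -0.2 -0.4] gap 0.0854
  shift [-5.149e-01 -6.035e-01  5.000e-04] len 0.793 twist -23.2
  shift if twisted first -0.2361 -0.7574 0.0005
```

Call:
{"fn": "move_arm", "kwargs": {"motion": [-1,-0.0396,-0.0464,0.006,0,-1,-0.0396,-0.0464,0.006,0,-1,-0.0396,-0.0464,0.006,0,-1,-0.0396,-0.0464,0.006,0,-1,-0.0396,-0.0464,0.006,0,-1,-0.0396,-0.0464,0.006,0,-1,-0.0396,-0.0464,0.006,0,-1,-0.0396,-0.0464,0.006,0]}}

```text
time: 1.1
eef_pos: [0.3522, 0.0044, 0.1832]
tcp_rot: [0.215, 0.977, 0.0, 0.0]
ft_force: [0.8, 0.7, -0.1]
finger_gap: 0.0856
grip_force: 0.0
```

Call:
{"fn": "move_arm", "kwargs": {"motion": [-1,-0.0396,-0.0464,0.006,0,-1,-0.0396,-0.0464,0.006,0,-1,-0.0396,-0.0464,0.006,0,-1,-0.0396,-0.0464,0.006,0,-1,-0.0396,-0.0464,0.006,0,-1,0,0,0,-8,-1,0,0,0,-8,-1,0,0,0,-7]}}

```text
time: 2.1
eef_pos: [0.4339, -0.2875, 0.1527]
tcp_rot: [0.014, 1.0, 0.0, -0.001]
ft_force: [-0.1, -0.4, 0.3]
finger_gap: 0.0852
grip_force: 0.0
```

Run:
```python
from h import *
c,p,d=grab("wrist");save("w1",p);P=cloud(c,d)
for b in blobs(c,p,(12,190,60),(27,255,255),.015,200):print("or",b)
plan(.434,-.288,.1,88.3)
```

```text
or (array([317., 181.]), 427.8, -286.7, 77.5, 21.7, -0.4)
t 2.15 pos [ 0.4339 -0.2874  0.1529] yaw 88.68 q1,6 [-0.58 -0.56] F [-0.4 -0.5  0.1] gap 0.0853
  shift [-0.0002 -0.0006  0.0529] len 0.053 twist 0.4
  shift if twisted first -0.0002 -0.0006 0.0529
```

View pics/w1.png

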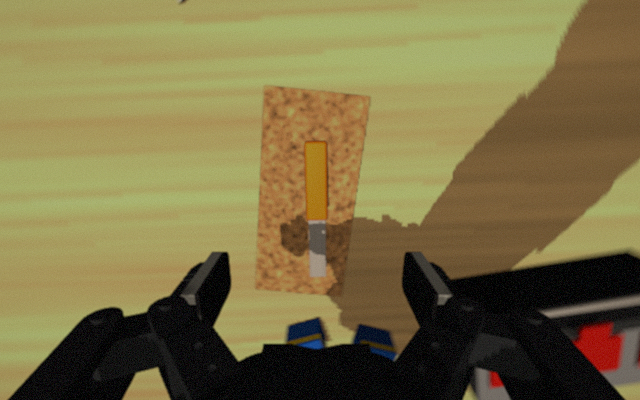

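The close view confirms the choice. The pry has its orange handle at (316,180) and its steel blade at (317,250), lying on the cork mat with the blade towards +x. The packs show at (306,333) and (374,340).

Call:
{"fn": "move_arm", "kwargs": {"motion": [-1,-0.002,0.0005,0.05,-0.9,-1,0,0,0.05,0,-1,0,0,0.035,0,-1,0,0,0.0135,0,-1,0,0,0,0,1,0,0,0,0,1,0,0,0,0,1,0,0,0,0], "squeeze": 40}}

```text
time: 3.15
eef_pos: [0.4367, -0.2873, 0.0057]
tcp_rot: [0.008, 1.0, -0.0, 0.001]
ft_force: [0.5, -0.2, -0.2]
finger_gap: 0.0324
grip_force: 0.0
```

Call:
{"fn": "move_arm", "kwargs": {"motion": [1,0,0,0,0,1,0,0,0,0,1,0,0,0,0]}}

```text
time: 3.52
eef_pos: [0.4366, -0.2872, 0.0056]
tcp_rot: [0.008, 1.0, -0.0, 0.0]
ft_force: [-0.1, 1.2, 5.8]
finger_gap: 0.0209
grip_force: 39.4
```

Run:
```python
from h import *
p=cv2.imread("pics/w1.png")[...,::-1].copy()
a=np.radians(88.68);y=np.array([np.cos(a),np.sin(a),0]);z=np.array([0,0,-1.]);R=np.c_[np.cross(y,z),y,z]
T=np.eye(4);T[:3,:3]=R;T[:3,3]=[.4339,-.2874,.1529];C=env.calibration("wrist");M=T@np.array(C["hand_eye"]);c=(np.array(C["camera_matrix"]),M[:3,:3],M[:3,3])
h=hsv(p);col=h[200:300,317];print([(200+i,*col[i]) for i in range(10,90,3)])
for v in(215,219,272,276,279):print(v,ray(c,[317,v],.005)[0].round(4))
for b in blobs(c,p,(12,190,60),(27,255,255),.015,200):print("or",b)
plan(.435,-.063,.2,99)
```

```text
[(210, np.uint8(20), np.uint8(228), np.uint8(170)), (213, np.uint8(20), np.uint8(220), np.uint8(169)), (216, np.uint8(20), np.uint8(231), np.uint8(168)), (219, np.uint8(14), np.uint8(178), np.uint8(166)), (222, np.uint8(16), np.uint8(47), np.uint8(162)), (225, np.uint8(14), np.uint8(50), np.uint8(87)), (228, np.uint8(19), np.uint8(50), np.uint8(86)), (231, np.uint8(16), np.uint8(52), np.uint8(94)), (234, np.uint8(15), np.uint8(50), np.uint8(91)), (237, np.uint8(12), np.uint8(57), np.uint8(90)), (240, np.uint8(20), np.uint8(59), np.uint8(87)), (243, np.uint8(15), np.uint8(50), np.uint8(91)), (246, np.uint8(21), np.uint8(56), np.uint8(91)), (249, np.uint8(14), np.uint8(55), np.uint8(92)), (252, np.uint8(18), np.uint8(57), np.uint8(90)), (255, np.uint8(15), np.uint8(55), np.uint8(157)), (258, np.uint8(17), np.uint8(55), np.uint8(162)), (261, np.uint8(13), np.uint8(42), np.uint8(162)), (264, np.uint8(16), np.uint8(47), np.uint8(163)), (267, np.uint8(16), np.uint8(54), np.uint8(162)), (270, np.uint8(17), np.uint8(53), np.uint8(163)), (273, np.uint8(19), np.uint8(52), np.uint8(158)), (276, np.uint8(17), np.uint8(80), np.uint8(160)), (279, np.uint8(20), np.uint8(140), np.uint8(170)), (282, np.uint8(21), np.uint8(142), np.uint8(169)), (285, np.uint8(15), np.uint8(156), np.uint8(162)), (288, np.uint8(18), np.uint8(141), np.uint8(174))]
215 [ 0.4659 -0.2875  0.005 ]
219 [ 0.4704 -0.2876  0.005 ]
272 [ 0.5335 -0.289   0.005 ]
276 [ 0.5385 -0.2891  0.005 ]
279 [ 0.5424 -0.2892  0.005 ]
or (array([317., 181.]), 427.9, -286.7, 77.6, 21.8, -0.1)
t 3.525 pos [ 0.4366 -0.2872  0.0056] yaw 89.04 q1,6 [-0.58 -0.56] F [-0.1  1.2  5.8] gap 0.0209
  shift [ 0.0052  0.224  -0.1946] len 0.297 twist -10.0
  shift if twisted first -0.0337 0.2215 -0.1946
```

Call:
{"fn": "move_arm", "kwargs": {"motion": [1,0,0,-0.02,0,1,0,0,-0.03,0,1,0.001,0.045,-0.029,0,1,0.001,0.045,-0.029,0,1,0.001,0.045,-0.029,0,1,0.001,0.045,-0.029,0,1,0.001,0.044,-0.029,0,1,0,0,0,-10]}}

```text
time: 4.53
eef_pos: [0.4358, -0.0606, 0.2021]
tcp_rot: [-0.082, 0.997, -0.0, 0.002]
ft_force: [-0.5, -0.7, -1.3]
finger_gap: 0.0204
grip_force: 40.0
```

Call:
{"fn": "move_arm", "kwargs": {"motion": [1,0,0,0,0]}}

```text
time: 4.65
eef_pos: [0.4349, -0.0624, 0.2001]
tcp_rot: [-0.079, 0.997, -0.0, 0.0]
ft_force: [-0.7, 0.1, -0.9]
finger_gap: 0.0206
grip_force: 40.0
```

Run:
```python
from h import *
c,p,d=grab("wrist");save("w2",p);np.savez("pics/w2.npz",p=p,d=d,R=c[1],o=c[2])
for b in blobs(c,p,(0,150,60),(8,255,255),.08,100):print("red",b)
for b in blobs(c,p,(12,190,60),(27,255,255),.2,200):print("or",b)
plan(.435,-.063,.2,99)
```

```text
red (array([335., 330.]), 582.7, -18.0, 39.2, 5.5, 10.0)
red (array([297., 329.]), 589.3, -59.0, 41.9, 8.7, 8.2)
or (array([ 93., 354.]), 522.0, -185.7, 14.7, 9.5, -45.6)
or (array([317., 243.]), 430.5, -63.0, 84.7, 22.6, 8.7)
t 4.7 pos [ 0.4347 -0.0628  0.1997] yaw 98.87 q1,6 [-0.14 -0.3 ] F [ 0.2 -0.2 -1. ] gap 0.0209
  shift [-0.0002 -0.0003 -0.0003] len 0.0 twist -0.1
  shift if twisted first -0.0002 -0.0003 -0.0003
```

View pics/w2.png

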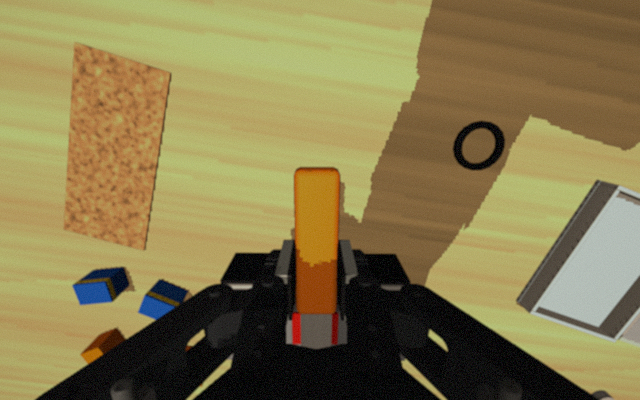

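The wrist view shows the pry straight in the grip, handle at (317,243). The gripper hides the dock, so I use the two fixed views for the dock pose.

Run:
```python
from h import *
for n in("top","scene"):
    f=np.load(f"pics/{n}0.npz");p,d=f["p"],f["d"];c=cam(n);print(n,c[0][0,0])
    m=cv2.inRange(hsv(p),np.array((0,140,60)),np.array((9,255,255)))
    for q in cv2.findContours(m,cv2.RETR_EXTERNAL,cv2.CHAIN_APPROX_NONE)[0]:
        if cv2.contourArea(q)<100 or cv2.contourArea(q)>3000: continue
        mm=np.zeros_like(m);cv2.drawContours(mm,[q],-1,1,-1)
        v,u=np.nonzero(mm)
        w=ray(c,np.c_[u,v],.08)[:,:2]*1000
        # area centroid: cover area 40x50@0 + 14x26@-27 -> -4.16 mm
        r=cv2.minAreaRect(w.astype(np.float32))
        e=np.array([np.cos(np.radians(9)),np.sin(np.radians(9))]);N=np.array([-e[1],e[0]])
        ctr=w.mean(0);print(q[:,0].mean(0).round(),"centroid",ctr.round(1),"origin~",(ctr+4.16*e).round(1),"rect",np.round(r[0],1),np.round(r[1],1),round(r[2],1),"ext x",(w@e).min().round(1),(w@e).max().round(1),"y",(w@N).min().round(1),(w@N).max().round(1))
    P=cloud(c,d);H=(P[...,2]>.072)&(P[...,2]<.084)&(abs(P[...,0]-.585)<.09)&(abs(P[...,1]+.04)<.14)
    w=P[H][:,:2]*1000;r=cv2.minAreaRect(w.astype(np.float32));print("docktop depth",r,"medz",np.median(P[H][:,2]))
    save("crop_"+n,cv2.resize(p[135:205,265:380] if n=="top" else p[185:280,265:385],None,fx=5,fy=5,interpolation=cv2.INTER_CUBIC))
```

```text
top 480.79443462439167
[295. 174.] centroid [568.5  28. ] origin~ [572.6  28.6] rect [566.4  27.3] [54.9 47.9] 9.3 ext x 536.2 591.2 y -85.5 -37.6
[323. 169.] centroid [579.  -39.3] origin~ [583.1 -38.7] rect [576.8 -39.5] [54.7 47.6] 8.5 ext x 536.1 591.0 y -153.1 -105.5
[350. 165.] centroid [ 589.  -106.4] origin~ [ 593.1 -105.8] rect [ 586.9 -106.7] [54.9 47.6] 7.9 ext x 535.6 590.5 y -221.0 -173.4
docktop depth ((585.634521484375, -38.151702880859375), (94.8570785522461, 206.03077697753906), 8.784777641296387) medz 0.07753906722669401
scene 373.91707344845986
[298. 238.] centroid [ 591.8 -107. ] origin~ [ 596.  -106.4] rect [ 589.1 -107.1] [55.3 50.4] 8.5 ext x 537.3 592.5 y -223.3 -172.8
[323. 222.] centroid [581.7 -39.7] origin~ [585.8 -39.1] rect [578.8 -40.1] [55.3 50.5] 7.6 ext x 537.7 593.1 y -155.2 -104.8
[346. 207.] centroid [571.2  27.3] origin~ [575.3  27.9] rect [568.1  26.7] [54.3 49.3] 9.0 ext x 538.2 592.5 y -87.1 -37.8
docktop depth ((587.0330810546875, -39.14788055419922), (91.4489517211914, 206.92823791503906), 8.6726655960083) medz 0.0779553737092693
```

View pics/crop_top.png

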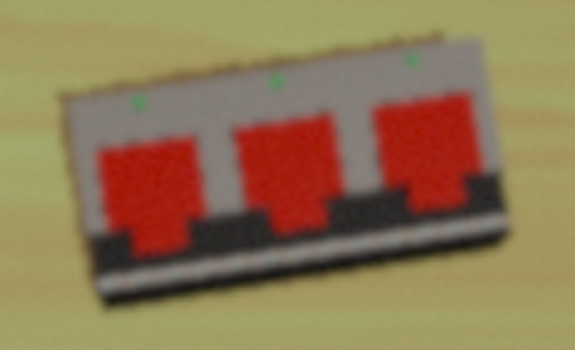

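The crop shows three red covers lying flat with tabs towards the bar, and a plain steel bar in front. The two views agree to about 3 mm: dock origin about (584.5, -38.9) mm, yaw 8.7°.

```bash
cat >> h.py <<'E'
DO=np.array([.5845,-.0389]);DY=8.7
def dock(x,y):
    a=np.radians(DY);return DO+[x*np.cos(a)-y*np.sin(a),x*np.sin(a)+y*np.cos(a)]
E
python3 - <<'E'
from h import *
plan(*dock(-.165,0),.0735,98.7)
E
```

```text
t 4.7 pos [ 0.4347 -0.0628  0.1997] yaw 98.87 q1,6 [-0.14 -0.3 ] F [ 0.2 -0.2 -1. ] gap 0.0209
  shift [0.0133 0.001  0.1262] len 0.127 twist 0.2
  shift if twisted first 0.0133 0.001 0.1262
```

Call:
{"fn": "move_arm", "kwargs": {"motion": [1,0.0065,0.0005,0.05,0.2,1,0.0068,0.0005,0.05,0,1,0,0,0.0262,0,1,0,0,0,0,1,0,0,0,0]}}

```text
time: 5.32
eef_pos: [0.4223, -0.0644, 0.0744]
tcp_rot: [-0.076, 0.997, -0.0, 0.0]
ft_force: [1.1, -0.4, -1.7]
finger_gap: 0.0204
grip_force: 39.9
```

Run:
```python
from h import *
plan(*dock(-.125,0),.0735,98.7)
c,p,d=grab("scene");save("s1",cv2.resize(p[170:290,260:400],None,fx=5,fy=5,interpolation=cv2.INTER_CUBIC))
```

```text
t 5.325 pos [ 0.4223 -0.0644  0.0744] yaw 98.72 q1,6 [-0.15 -0.3 ] F [ 1.1 -0.4 -1.7] gap 0.0204
  shift [-0.0392  0.0007  0.0009] len 0.039 twist 0.0
  shift if twisted first -0.0392 0.0007 0.0009
```

View pics/s1.png

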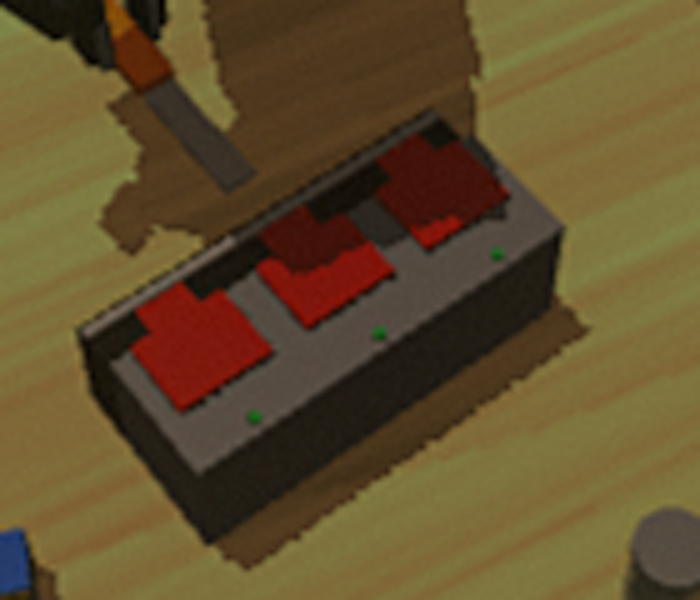

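Blade end is at crop (240,180), lined up with the middle tab at (290,215), all covers still clipped.

Call:
{"fn": "move_arm", "kwargs": {"motion": [1,-0.01,0.0005,0.0005,0,1,-0.01,0,0,0,1,-0.008,0,0,0,1,-0.006,0,0,0,1,-0.005,0,0,0,1,0,0,0,0]}}

```text
time: 6.12
eef_pos: [0.4604, -0.0574, 0.073]
tcp_rot: [-0.077, 0.997, -0.0, -0.0]
ft_force: [-0.0, 0.2, -0.8]
finger_gap: 0.0207
grip_force: 39.9
```

Run:
```python
from h import *
plan(*dock(-.125,0),.0735,98.7)
c,p,d=grab("scene");save("s2",cv2.resize(p[170:290,260:400],None,fx=5,fy=5,interpolation=cv2.INTER_CUBIC))
```

```text
t 6.125 pos [ 0.4604 -0.0574  0.073 ] yaw 98.85 q1,6 [-0.12 -0.28] F [-0.   0.2 -0.8] gap 0.0207
  shift [-0.0005 -0.0005 -0.0005] len 0.001 twist 0.2
  shift if twisted first -0.0005 -0.0004 -0.0005
```

View pics/s2.png

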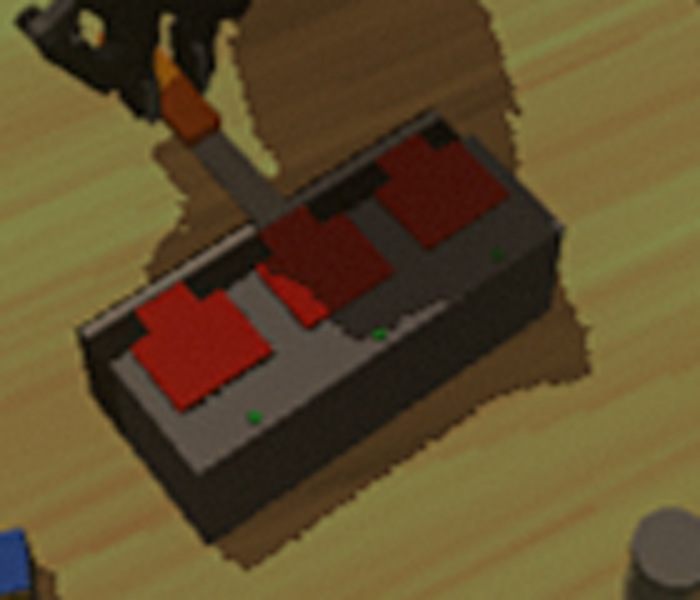

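Call:
{"fn": "move_arm", "kwargs": {"motion": [1,0,0,0.005,0,1,-0.0005,0,0.005,0,1,-0.0007,0,0.005,0,1,-0.001,0,0.0045,0]}}

```text
time: 6.68
eef_pos: [0.4615, -0.0572, 0.0531]
tcp_rot: [-0.077, 0.997, -0.0, -0.001]
ft_force: [-6.2, -2.4, 4.3]
finger_gap: 0.0206
grip_force: 40.8
```

Call:
{"fn": "move_arm", "kwargs": {"motion": [1,-0.0013,0,0.0045,0,1,-0.0015,0,0.0045,0,1,0,0,0,0]}}

```text
time: 7.05
eef_pos: [0.4633, -0.0567, 0.0436]
tcp_rot: [-0.077, 0.997, 0.0, -0.002]
ft_force: [-6.4, -1.0, 1.4]
finger_gap: 0.0211
grip_force: 41.2
```

Run:
```python
from h import *
plan(*dock(-.125,0),.0735,98.7)
c,p,d=grab("scene");save("s3",cv2.resize(p[170:290,260:400],None,fx=5,fy=5,interpolation=cv2.INTER_CUBIC))
```

```text
t 7.05 pos [ 0.4633 -0.0567  0.0436] yaw 98.83 q1,6 [-0.12 -0.28] F [-6.4 -1.   1.4] gap 0.0211
  shift [ 0.0026 -0.0007 -0.0299] len 0.03 twist 0.1
  shift if twisted first 0.0026 -0.0007 -0.0299
```

View pics/s3.png

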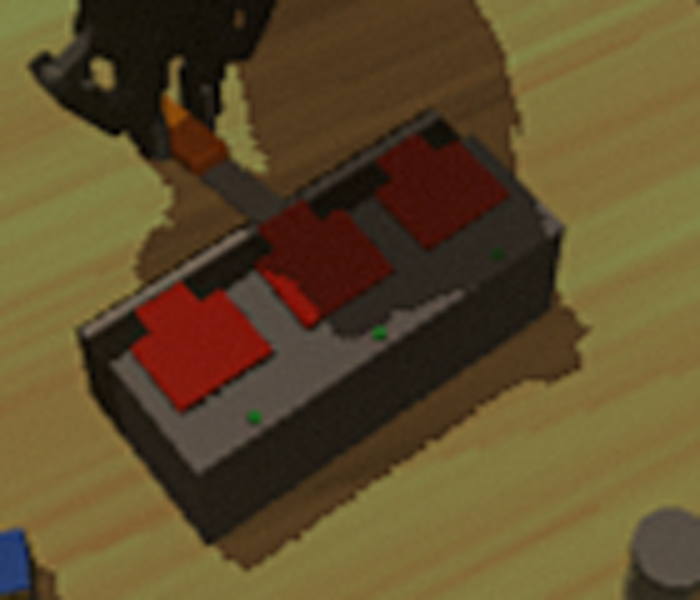

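```bash
cat >> h.py <<'E'
def covers():   # slope and height of each red cover from depth, both fixed views
    for n in("top","scene"):
        c,p,d=grab(n);P=cloud(c,d);m=(cv2.inRange(hsv(p),np.array((0,140,30)),np.array((9,255,255)))>0)&(d>0)
        a=np.radians(DY);q=P[...,:2]-DO;X=q@[np.cos(a),np.sin(a)];Y=q@[-np.sin(a),np.cos(a)]
        for i in range(3):
            k=m&(abs(Y-(i-1)*.068)<.024)&(X>-.045)&(X<.03)&(P[...,2]>.06)
            if k.sum()<20: print(n,i,"few",k.sum());continue
            f=np.polyfit(X[k],P[...,2][k],1);print(n,i,k.sum(),"slope",f[0].round(3),"z at origin",f[1].round(4),"z at -27",np.polyval(f,-.027).round(4))
E
python3 -c "
from h import *
covers()"
```

```text
top 0 256 slope 0.025 z at origin 0.0798 z at -27 0.0791
top 1 72 slope -0.083 z at origin 0.0818 z at -27 0.084
top 2 395 slope 0.088 z at origin 0.0797 z at -27 0.0774
scene 0 436 slope 0.007 z at origin 0.081 z at -27 0.0808
scene 1 408 slope -0.091 z at origin 0.0828 z at -27 0.0852
scene 2 362 slope -0.003 z at origin 0.0811 z at -27 0.0812
```

Call:
{"fn": "move_arm", "kwargs": {"motion": [1,0,0,0.004,0,1,0,0,0.004,0,1,0,0,0.004,0,1,0,0,0,0]}}

```text
time: 7.7
eef_pos: [0.4655, -0.0567, 0.0325]
tcp_rot: [-0.077, 0.997, -0.0, 0.0]
ft_force: [-1.1, 0.3, 2.0]
finger_gap: 0.0206
grip_force: 41.3
```

```bash
python3 -c "
from h import *
plan(*dock(-.125,0),.0735,98.7);covers()"
```

```text
t 7.7 pos [ 0.4655 -0.0567  0.0325] yaw 98.85 q1,6 [-0.12 -0.28] F [-1.1  0.3  2. ] gap 0.0206
  shift [ 0.0047 -0.0004 -0.041 ] len 0.041 twist 0.2
  shift if twisted first 0.0046 -0.0004 -0.041
top 0 274 slope -0.002 z at origin 0.08 z at -27 0.08
top 1 94 slope -0.251 z at origin 0.0844 z at -27 0.0912
top 2 395 slope 0.079 z at origin 0.0797 z at -27 0.0776
scene 0 432 slope 0.0 z at origin 0.081 z at -27 0.081
scene 1 415 slope -0.164 z at origin 0.0842 z at -27 0.0887
scene 2 365 slope 0.007 z at origin 0.0811 z at -27 0.0809
```

Call:
{"fn": "move_arm", "kwargs": {"motion": [1,0.006,0,0,0,1,0.012,0,0,0,1,0.02,0,0,0,1,0.02,0,0,0,1,0,0,0,0]}}

```text
time: 8.43
eef_pos: [0.4054, -0.0657, 0.0324]
tcp_rot: [-0.077, 0.997, 0.0, -0.001]
ft_force: [0.1, 0.5, -1.1]
finger_gap: 0.0203
grip_force: 40.8
```

```bash
python3 -c "
from h import *
plan(*dock(-.190,-.068),.0735,98.7);covers()
c,p,d=grab('scene');save('s4',cv2.resize(p[120:290,240:400],None,fx=4,fy=3.5,interpolation=cv2.INTER_CUBIC))"
```

```text
t 8.425 pos [ 0.4054 -0.0657  0.0324] yaw 98.8 q1,6 [-0.16 -0.31] F [ 0.1  0.5 -1.1] gap 0.0203
  shift [ 0.0091 -0.0686 -0.0411] len 0.08 twist 0.1
  shift if twisted first 0.009 -0.0686 -0.0411
top 0 390 slope 0.085 z at origin 0.0795 z at -27 0.0772
top 1 382 slope -0.019 z at origin 0.0828 z at -27 0.0833
top 2 388 slope 0.079 z at origin 0.0795 z at -27 0.0774
scene 0 432 slope 0.006 z at origin 0.0811 z at -27 0.0809
scene 1 422 slope -0.165 z at origin 0.0841 z at -27 0.0885
scene 2 363 slope -0.009 z at origin 0.0809 z at -27 0.0811
```

View pics/s4.png

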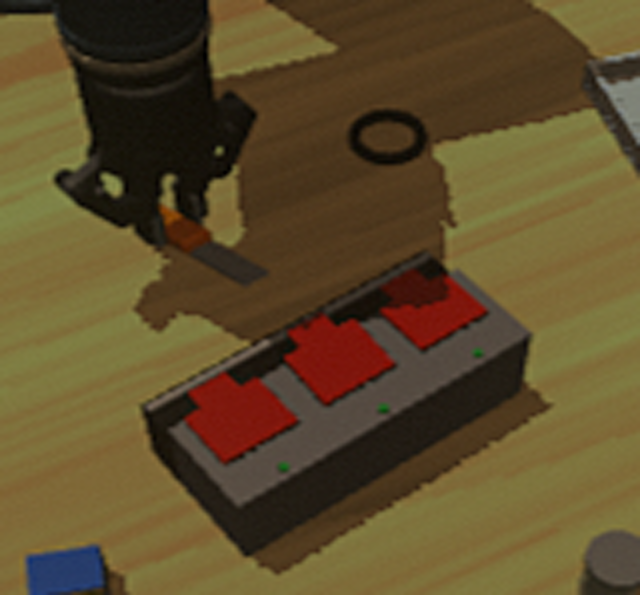

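Middle cover is popped: it sits tilted at (340,355) in the crop, slope 0.165. The tool has pitched in the grip, so I level it on the bare shelf and take it again.

Call:
{"fn": "move_arm", "kwargs": {"motion": [1,0,0,0.012,0,1,0,0,0.01,0,1,0,0,0.007,0,0.2,0,0,0,0,0.2,0,0,0,0,0.2,0,0,0,0,1,0,0,0,0,1,0,0,0,0]}}

```text
time: 9.57
eef_pos: [0.4077, -0.0656, 0.0038]
tcp_rot: [-0.077, 0.997, -0.0, 0.0]
ft_force: [-0.9, -0.1, 3.1]
finger_gap: 0.0208
grip_force: 39.5
```

Call:
{"fn": "move_arm", "kwargs": {"motion": [1,0,0,0,0,1,0,0,0,0]}}

```text
time: 9.82
eef_pos: [0.4077, -0.0656, 0.0038]
tcp_rot: [-0.077, 0.997, -0.0, -0.0]
ft_force: [-2.0, 0.3, 6.8]
finger_gap: 0.0208
grip_force: 39.7
```

```bash
python3 -c "
from h import *
plan(*dock(-.170,-.068),.0735,98.7)
c,p,d=grab('wrist')
for b in blobs(c,p,(12,190,60),(27,255,255),.012,200):print('or',b)
c,p,d=grab('scene');save('s5',p)
h=hsv(p)[120:290,240:400]
m=cv2.inRange(h,np.array((10,150,40)),np.array((24,255,255)))
print(np.c_[np.nonzero(m)].min(0),np.c_[np.nonzero(m)].max(0))
"
```

```text
t 9.825 pos [ 0.4077 -0.0656  0.0038] yaw 98.84 q1,6 [-0.16 -0.31] F [-2.   0.3  6.8] gap 0.0208
  shift [-0.0087 -0.0683 -0.0697] len 0.098 twist 0.1
  shift if twisted first -0.0088 -0.0683 -0.0697
or (array([317., 260.]), 404.0, -66.2, 79.0, 21.1, 8.8)
[0 0] [169 159]
```

Call:
{"fn": "move_arm", "kwargs": {"motion": [1,0,0,-0.03,0,1,0,-0.02,-0.0405,0,1,-0.003,-0.03,0,0,1,-0.0058,-0.0183,0,0,1,0,0,0,0,1,0,0,0,0]}}

```text
time: 10.68
eef_pos: [0.4261, -0.1312, 0.0733]
tcp_rot: [-0.077, 0.997, 0.001, -0.001]
ft_force: [-0.3, 0.7, -1.6]
finger_gap: 0.021
grip_force: 39.7
```

```bash
python3 -c "
from h import *
plan(*dock(-.128,-.068),.0743,98.7)
c,p,d=grab('scene')
save('s5',cv2.resize(p[150:290,240:400],None,fx=4,fy=4,interpolation=cv2.INTER_CUBIC))
c2,p2,d2=grab('wrist')
for b in blobs(c2,p2,(10,160,40),(27,255,255),.083,200):print('or',b)
"
```

```text
t 10.675 pos [ 0.4261 -0.1312  0.0733] yaw 98.83 q1,6 [-0.3  -0.45] F [-0.3  0.7 -1.6] gap 0.021
  shift [-0.0425 -0.0008 -0.001 ] len 0.043 twist 0.1
  shift if twisted first -0.0426 -0.0007 -0.001
or (array([317., 250.]), 422.2, -131.7, 78.8, 22.0, 8.8)
```

View pics/s5.png

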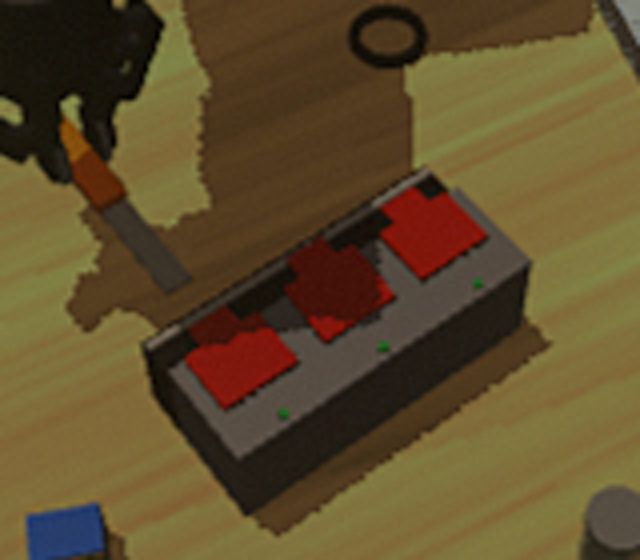

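Blade tip at (178,288), in line with the right-hand tab at (225,325). The tool is level again.

Call:
{"fn": "move_arm", "kwargs": {"motion": [1,-0.01,-0.0008,-0.001,0,1,-0.01,0,0,0,1,-0.008,0,0,0,1,-0.007,0,0,0,1,-0.006,0,0,0,1,0,0,0,0]}}

```text
time: 11.52
eef_pos: [0.468, -0.1262, 0.0751]
tcp_rot: [-0.077, 0.997, -0.0, 0.0]
ft_force: [-0.2, 0.4, -1.3]
finger_gap: 0.0207
grip_force: 39.7
```

Call:
{"fn": "move_arm", "kwargs": {"motion": [1,0,0,0.006,0,1,0,0,0.006,0,1,0,0,0.006,0,1,-0.0005,0,0.006,0,1,-0.001,0,0.006,0,1,-0.0015,0,0.006,0,1,-0.002,0,0.0055,0,1,0,0,0,0]}}

```text
time: 12.52
eef_pos: [0.4723, -0.1253, 0.033]
tcp_rot: [-0.077, 0.997, 0.0, -0.0]
ft_force: [-3.3, -0.7, 1.7]
finger_gap: 0.0205
grip_force: 39.8
```

```bash
python3 -c "
from h import *
plan(*dock(-.128,-.068),.0743,98.7);covers()
"
```

```text
t 12.525 pos [ 0.4723 -0.1253  0.033 ] yaw 98.86 q1,6 [-0.26 -0.41] F [-3.3 -0.7  1.7] gap 0.0205
  shift [ 0.0041  0.0005 -0.0413] len 0.041 twist 0.2
  shift if twisted first 0.0041 0.0005 -0.0413
top 0 275 slope -0.139 z at origin 0.085 z at -27 0.0888
top 1 384 slope -0.067 z at origin 0.083 z at -27 0.0848
top 2 401 slope 0.113 z at origin 0.0794 z at -27 0.0764
scene 0 457 slope -0.157 z at origin 0.0863 z at -27 0.0905
scene 1 420 slope -0.162 z at origin 0.0843 z at -27 0.0886
scene 2 366 slope -0.004 z at origin 0.0809 z at -27 0.081
```

Call:
{"fn": "move_arm", "kwargs": {"motion": [1,0.006,0,0,0,1,0.012,0,0,0,1,0.02,0,0,0,1,0.022,0,0,0,1,0,0,0.012,0,1,0,0,0.01,0,1,0,0,0.007,0,1,0,0,0,0]}}

```text
time: 13.62
eef_pos: [0.4166, -0.1352, 0.0049]
tcp_rot: [-0.077, 0.997, -0.001, 0.002]
ft_force: [4.3, 0.5, 5.5]
finger_gap: 0.0207
grip_force: 44.4
```

Call:
{"fn": "move_arm", "kwargs": {"motion": [0.2,0,0,0,0,0.2,0,0,0,0,0.2,0,0,0,0,1,0,0,0,0,1,0,0,0,0,1,0,0,0,0,1,0,0,0,0]}}

```text
time: 14.5
eef_pos: [0.4132, -0.1348, 0.0047]
tcp_rot: [-0.077, 0.997, -0.0, -0.0]
ft_force: [-0.4, 0.1, 2.8]
finger_gap: 0.0206
grip_force: 39.5
```

```bash
python3 -c "
from h import *
plan(*dock(-.170,.068),.0743,98.7);covers()
c2,p2,d2=grab('wrist')
for b in blobs(c2,p2,(10,160,40),(27,255,255),.012,200):print('or',b)
"
```

```text
t 14.5 pos [ 0.4132 -0.1348  0.0047] yaw 98.84 q1,6 [-0.32 -0.47] F [-0.4  0.1  2.8] gap 0.0206
  shift [-0.0141  0.1368 -0.0697] len 0.154 twist 0.1
  shift if twisted first -0.0138 0.1368 -0.0697
top 0 373 slope -0.046 z at origin 0.0846 z at -27 0.0858
top 1 377 slope -0.044 z at origin 0.0828 z at -27 0.0839
top 2 392 slope 0.087 z at origin 0.0794 z at -27 0.077
scene 0 456 slope -0.131 z at origin 0.086 z at -27 0.0895
scene 1 425 slope -0.163 z at origin 0.0842 z at -27 0.0886
scene 2 372 slope 0.004 z at origin 0.081 z at -27 0.0808
or (array([317., 263.]), 417.7, -133.8, 80.3, 22.2, 7.7)
```

Call:
{"fn": "move_arm", "kwargs": {"motion": [1,0,0,-0.03,0,1,0,0.03,-0.0405,0,1,-0.002,0.05,0,0,1,-0.002,0.04,0,0,1,0,0.0168,0,0,1,0,0,0,0,1,0,0,0,0]}}

```text
time: 15.52
eef_pos: [0.3962, 0.0007, 0.075]
tcp_rot: [-0.077, 0.997, -0.0, -0.0]
ft_force: [0.9, 0.0, -1.6]
finger_gap: 0.0208
grip_force: 39.6
```

```bash
python3 -c "
from h import *
plan(*dock(-.138,.068),.0752,98.7)
c2,p2,d2=grab('wrist')
for b in blobs(c2,p2,(10,160,40),(27,255,255),.0827,200):print('or',b)
c,p,d=grab('scene');save('s6',cv2.resize(p[150:290,240:400],None,fx=4,fy=4,interpolation=cv2.INTER_CUBIC))
"
```

```text
t 15.525 pos [0.3962 0.0007 0.075 ] yaw 98.85 q1,6 [ 0.   -0.15] F [ 0.9  0.  -1.6] gap 0.0208
  shift [-0.0421  0.0003 -0.0002] len 0.042 twist 0.2
  shift if twisted first -0.0421 0.0004 -0.0002
or (array([317., 264.]), 400.5, 1.3, 80.1, 21.8, 8.2)
```

View pics/s6.png

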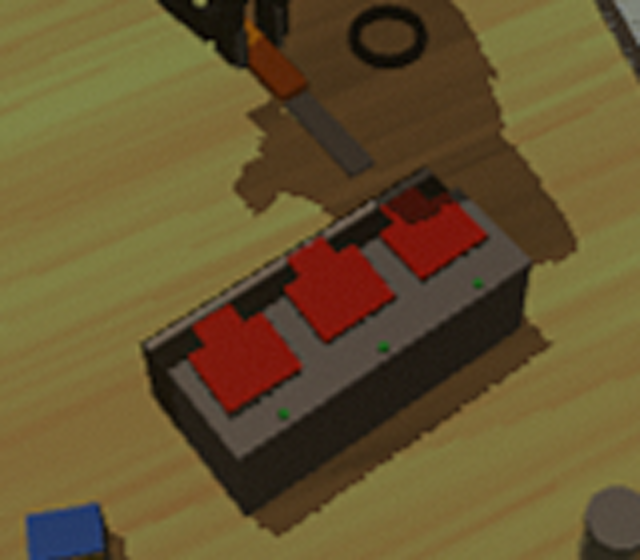

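The right and middle covers are up. Blade tip is at (362,168), lined up with the left tab at about (405,205).

Call:
{"fn": "move_arm", "kwargs": {"motion": [1,-0.01,0.0003,-0.0003,0,1,-0.01,0,0,0,1,-0.008,0,0,0,1,-0.007,0,0,0,1,-0.006,0,0,0,1,0,0,0,0]}}

```text
time: 16.38
eef_pos: [0.437, 0.0077, 0.0753]
tcp_rot: [-0.077, 0.997, -0.0, -0.0]
ft_force: [-0.6, 0.6, -1.3]
finger_gap: 0.0205
grip_force: 39.6
```

Call:
{"fn": "move_arm", "kwargs": {"motion": [1,0,0,0.0065,0,1,0,0,0.0065,0,1,0,0,0.0065,0,1,-0.0005,0,0.0065,0,1,-0.001,0,0.0065,0,1,-0.0015,0,0.0065,0,1,-0.002,0,0.006,0,1,0,0,0,0]}}

```text
time: 17.38
eef_pos: [0.4415, 0.0085, 0.0299]
tcp_rot: [-0.077, 0.997, 0.0, -0.0]
ft_force: [-3.9, -0.8, 0.6]
finger_gap: 0.0209
grip_force: 39.1
```

```bash
python3 -c "
from h import *
plan(*dock(-.138,.068),.0752,98.7);covers()
"
```

```text
t 17.375 pos [0.4415 0.0085 0.0299] yaw 98.85 q1,6 [ 0.02 -0.14] F [-3.9 -0.8  0.6] gap 0.0209
  shift [ 0.0038 -0.0005 -0.0453] len 0.045 twist 0.2
  shift if twisted first 0.0038 -0.0005 -0.0453
top 0 371 slope -0.057 z at origin 0.0843 z at -27 0.0858
top 1 370 slope -0.091 z at origin 0.0828 z at -27 0.0853
top 2 345 slope -0.162 z at origin 0.0906 z at -27 0.0949
scene 0 455 slope -0.14 z at origin 0.0861 z at -27 0.0898
scene 1 426 slope -0.162 z at origin 0.0841 z at -27 0.0885
scene 2 427 slope -0.237 z at origin 0.0949 z at -27 0.1013
```

Call:
{"fn": "move_arm", "kwargs": {"motion": [1,0.006,0,0,0,1,0.012,0,0,0,1,0.02,0,0,0,1,0.022,0,0,0,1,0,0,-0.03,0,1,0,0,-0.02,8.8,1,0,0,0,0]}}

```text
time: 18.35
eef_pos: [0.3828, -0.0009, 0.0814]
tcp_rot: [-0.001, 1.0, -0.0, 0.002]
ft_force: [0.2, 0.1, -2.4]
finger_gap: 0.0207
grip_force: 39.5
```

```bash
python3 -c "
from h import *
plan(.418,-.298,.06,90);covers()
"
```

```text
t 18.35 pos [ 0.3828 -0.0009  0.0814] yaw 90.09 q1,6 [-0. -0.] F [ 0.2  0.1 -2.4] gap 0.0207
  shift [-0.0347 -0.2972  0.0216] len 0.3 twist 0.1
  shift if twisted first -0.0352 -0.2971 0.0216
top 0 374 slope -0.028 z at origin 0.0844 z at -27 0.0852
top 1 383 slope -0.038 z at origin 0.0825 z at -27 0.0836
top 2 367 slope -0.084 z at origin 0.0849 z at -27 0.0872
scene 0 457 slope -0.141 z at origin 0.0862 z at -27 0.09
scene 1 429 slope -0.17 z at origin 0.0841 z at -27 0.0887
scene 2 403 slope -0.185 z at origin 0.0865 z at -27 0.0915
```

Call:
{"fn": "move_arm", "kwargs": {"motion": [1,-0.0058,-0.0495,0.0036,0,1,-0.0058,-0.0495,0.0036,0,1,-0.0058,-0.0495,0.0036,0,1,-0.0058,-0.0495,0.0036,0,1,-0.0058,-0.0495,0.0036,0,1,-0.0058,-0.0495,0.0036,0,1,0,0,0.02,0,1,0,0,0.012,0]}}

```text
time: 19.45
eef_pos: [0.4159, -0.2974, 0.0246]
tcp_rot: [-0.001, 1.0, 0.001, -0.001]
ft_force: [-1.1, 0.1, -2.4]
finger_gap: 0.0206
grip_force: 39.7
```

Call:
{"fn": "move_arm", "kwargs": {"motion": [1,0,0,0.01,0,1,0,0,0.008,0,1,0,0,0,0,0.2,0,0,0,0,0.2,0,0,0,0,-0.2,0,0,0,0,-0.2,0,0,-0.02,0,-1,0,0,-0.05,0]}}

```text
time: 20.45
eef_pos: [0.4158, -0.2967, 0.0777]
tcp_rot: [-0.0, 1.0, 0.001, -0.002]
ft_force: [0.6, -0.9, -0.0]
finger_gap: 0.0678
grip_force: 0.0
```

```bash
python3 -c "
from h import *
plan(*dock(-.007,-.068),.2,98.7)
c2,p2,d2=grab('wrist');save('w3',p2)
for b in blobs(c2,p2,(10,160,40),(27,255,255),.015,200):print('or',b)
for n in ('top','scene'):
  c,p,d=grab(n);f=(lambda *a,**k:[print(n,b) for b in blobs(c,p,*a,**k)])
  f((105,120,30),(125,255,255),.038)
  if n=='top': f((15,200,60),(24,255,255),.015,box=(390,170,460,275))
"
```

```text
t 20.45 pos [ 0.4158 -0.2967  0.0777] yaw 90.05 q1,6 [-0.62 -0.62] F [ 0.6 -0.9 -0. ] gap 0.0678
  shift [-0.1718  0.1897 -0.1225] len 0.284 twist -8.6
  shift if twisted first -0.1983 0.1617 -0.1225
or (array([318., 236.]), 433.7, -295.4, 87.1, 27.7, 0.1)
top (array([428., 159.]), 608.6, -305.0, 39.4, 26.1, -74.3)
top (array([397., 156.]), 619.5, -228.5, 37.4, 26.9, 70.8)
top (array([425., 223.]), 447.7, -298.3, 30.9, 20.3, -1.8)
scene (array([221., 296.]), 616.3, -304.3, 38.4, 27.1, -74.4)
scene (array([257., 284.]), 627.6, -227.3, 39.4, 27.4, 71.7)
```

Call:
{"fn": "move_arm", "kwargs": {"motion": [-1,0,0,-0.03,0,-1,0,0,0,0]}}

```text
time: 20.85
eef_pos: [0.4179, -0.2982, 0.1096]
tcp_rot: [-0.0, 1.0, -0.001, 0.001]
ft_force: [0.9, 0.6, -0.3]
finger_gap: 0.0853
grip_force: 0.0
```

```bash
python3 -c "
from h import *
plan(*dock(-.007,-.068),.2,98.7)
c,p,d=grab('wrist');save('w4',p);P=cloud(c,d);m=(cv2.inRange(hsv(p),np.array((10,160,40)),np.array((24,255,255)))>0)
for b in blobs(c,p,(10,200,40),(24,255,255),.015,200):print('or',b)
q=np.s_[190:240,300:330];print(np.median(P[q][m[q]],0))
"
```

```text
t 20.85 pos [ 0.4179 -0.2982  0.1096] yaw 90.05 q1,6 [-0.62 -0.62] F [ 0.9  0.6 -0.3] gap 0.0853
  shift [-0.1703  0.1908 -0.0904] len 0.271 twist -8.7
  shift if twisted first -0.197 0.163 -0.0904
or (array([318., 213.]), 430.3, -296.7, 78.2, 21.3, -0.2)
[ 0.43032821 -0.29873772  0.01467586]
```

View pics/w4.png

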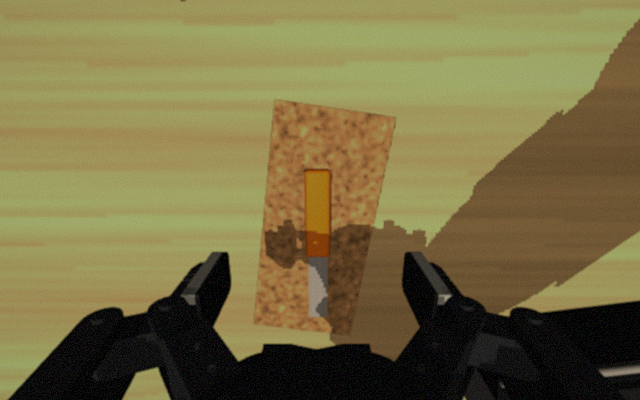

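The pry lies flat on the mat, handle at (317,213), and nothing holds it. Next are the covers.

```bash
python3 -c "
from h import *
plan(*dock(-.007,0),.2,8.7)
"
```

```text
t 20.9 pos [ 0.4174 -0.2978  0.1086] yaw 90.05 q1,6 [-0.62 -0.62] F [-0.4  0.8  0.3] gap 0.0856
  shift [-0.1604  0.2577 -0.0915] len 0.317 twist 81.3
  shift if twisted first 0.2306 0.1974 -0.0915
```

Call:
{"fn": "move_arm", "kwargs": {"motion": [-1,-0.0267,0.043,-0.025,0,-1,-0.0267,0.043,-0.02,0,-1,-0.0267,0.043,-0.02,0,-1,-0.0267,0.043,-0.015,0,-1,-0.0267,0.043,-0.0115,0,-1,-0.0269,0.0427,0,0,-1,0,0,0,10,-1,0,0,0,10]}}

```text
time: 21.9
eef_pos: [0.5772, -0.039, 0.1981]
tcp_rot: [0.175, 0.985, -0.0, -0.001]
ft_force: [0.3, -0.4, -0.3]
finger_gap: 0.0857
grip_force: 0.0
```

Call:
{"fn": "move_arm", "kwargs": {"motion": [-1,0,0,0,10,-1,0,0,0,10,-1,0,0,0,10,-1,0,0,0,10,-1,0,0,0,10.5,-1,0,0,0,10.5,-1,0,0,0,0]}}

```text
time: 22.78
eef_pos: [0.577, -0.0399, 0.1987]
tcp_rot: [0.649, 0.761, -0.001, -0.001]
ft_force: [0.2, -0.7, 0.1]
finger_gap: 0.0853
grip_force: 0.0
```

```bash
cat >> h.py <<'E'
def wcov():
    c,p,d=grab("wrist");save("wc",p);P=cloud(c,d);m=cv2.inRange(hsv(p),np.array((0,140,30)),np.array((9,255,255)))
    a=np.radians(DY);n,L=cv2.connectedComponents(m)
    for i in range(1,n):
        k=(L==i)&(d>0)
        if k.sum()<300: continue
        q=P[k][:,:2]-DO;X=q@[np.cos(a),np.sin(a)];Y=q@[-np.sin(a),np.cos(a)];Z=P[k][:,2]
        f=np.polyfit(X,Z,1);r=cv2.minAreaRect((np.c_[X,Y]*1000).astype(np.float32))
        print("cover",k.sum(),"X",np.percentile(X,[.5,99.5]).round(4),"Y",np.percentile(Y,[.5,99.5]).round(4),"rect",np.round(r[0],1),np.round(r[1],1),round(r[2],1),"slope",f[0].round(3),"z0",f[1].round(4))
E
python3 -c "
from h import *
wcov();plan(*dock(-.007,-.068),.11,8.7)"
```

```text
cover 2991 X [-0.0284  0.0263] Y [0.0428 0.0914] rect [-1.3 67.5] [49.7 55.9] 89.8 slope -0.11 z0 0.0852
cover 2612 X [-0.0343  0.021 ] Y [-0.0254  0.0233] rect [-6.5 -5.1] [57.4 56.1] 89.9 slope -0.106 z0 0.0831
cover 2289 X [-0.0294  0.0263] Y [-0.0936 -0.0447] rect [ -1.5 -71.5] [56.3 54.4] 0.0 slope -0.09 z0 0.0847
t 22.825 pos [ 0.5771 -0.0399  0.199 ] yaw 9.28 q1,6 [-0.07  1.34] F [ 0.5  1.  -0.1] gap 0.0851
  shift [-0.0682 -0.0001  0.089 ] len 0.112 twist 0.6
  shift if twisted first -0.0682 0.0006 0.089
```

```bash
python3 -c "
from h import *
plan(*dock(-.0013,.067),.095,8.7)"
```

```text
t 22.825 pos [ 0.5771 -0.0399  0.199 ] yaw 9.28 q1,6 [-0.07  1.34] F [ 0.5  1.  -0.1] gap 0.0851
  shift [0.0668 0.007  0.104 ] len 0.124 twist 0.6
  shift if twisted first 0.0668 0.0064 0.104
```

Call:
{"fn": "move_arm", "kwargs": {"motion": [-0.6,0.034,0.0035,0,0.6,-0.6,0.0328,0.003,0.04,0,-0.6,0,0,0.04,0,-0.6,0,0,0.024,0,-0.6,0,0,0,0], "squeeze": 25}}

```text
time: 23.45
eef_pos: [0.5721, 0.0271, 0.0942]
tcp_rot: [0.652, 0.758, -0.002, -0.002]
ft_force: [0.0, -1.1, 0.6]
finger_gap: 0.0686
grip_force: 0.0
```

Call:
{"fn": "move_arm", "kwargs": {"motion": [-0.6,0,0,0.006,0,-0.6,0,0,0.004,0,-0.6,0,0,0,0]}}

```text
time: 23.82
eef_pos: [0.574, 0.027, 0.0866]
tcp_rot: [0.653, 0.757, 0.0, 0.0]
ft_force: [0.0, -0.4, 0.9]
finger_gap: 0.0687
grip_force: 0.0
```

Call:
{"fn": "move_arm", "kwargs": {"motion": [-0.6,0,0,0.003,0,-0.6,0,0,0.003,0,-0.6,0,0,0,0]}}

```text
time: 24.2
eef_pos: [0.5736, 0.0271, 0.0801]
tcp_rot: [0.653, 0.757, -0.0, -0.0]
ft_force: [-0.3, -0.3, -0.5]
finger_gap: 0.0688
grip_force: 0.0
```

Call:
{"fn": "move_arm", "kwargs": {"motion": [-0.6,0,0,0.003,0,-0.6,0,0,0,0]}}

```text
time: 24.45
eef_pos: [0.5736, 0.0271, 0.0771]
tcp_rot: [0.653, 0.757, -0.0, -0.0]
ft_force: [-0.3, 0.2, -0.2]
finger_gap: 0.0683
grip_force: 0.0
```

Call:
{"fn": "move_arm", "kwargs": {"motion": [-0.6,0,0,0.0025,0,-0.3,0,0,0,0,0.3,0,0,0,0,1,0,0,0,0,1,0,0,0,0]}}

```text
time: 25.08
eef_pos: [0.5739, 0.0271, 0.0749]
tcp_rot: [0.653, 0.757, 0.0, 0.0]
ft_force: [0.4, 0.5, 1.0]
finger_gap: 0.052
grip_force: 26.0
```

Call:
{"fn": "move_arm", "kwargs": {"motion": [1,0,0,0,0,1,0,0,0,0]}}

```text
time: 25.32
eef_pos: [0.5739, 0.0271, 0.0749]
tcp_rot: [0.653, 0.757, 0.0, 0.0]
ft_force: [1.5, -0.0, 2.4]
finger_gap: 0.0521
grip_force: 26.0
```

Call:
{"fn": "move_arm", "kwargs": {"motion": [1,0,0,-0.015,0,1,0,0,-0.03,0,1,0,0,-0.02,0,1,0,0,0,0]}}

```text
time: 25.82
eef_pos: [0.5749, 0.0271, 0.1419]
tcp_rot: [0.653, 0.757, 0.001, 0.001]
ft_force: [0.3, 0.5, 0.1]
finger_gap: 0.0525
grip_force: 26.3
```

```bash
cat >> h.py <<'E'
def tray(x,y):
    a=np.radians(-11.3);return np.array([.488,.312])+[x*np.cos(a)-y*np.sin(a),x*np.sin(a)+y*np.cos(a)]
E
python3 -c "
from h import *
plan(*tray(.052,0),.07,78.7);covers()"
```

```text
t 25.825 pos [0.5749 0.0271 0.1419] yaw 8.44 q1,6 [0.05 1.47] F [0.3 0.5 0.1] gap 0.0525
  shift [0.277  0.0046 0.0718] len 0.286 twist -70.3
  shift if twisted first 0.0892 0.2623 0.0718
top 0 371 slope -0.044 z at origin 0.0846 z at -27 0.0858
top 1 176 slope -0.061 z at origin 0.0826 z at -27 0.0842
top 2 few 0
scene 0 454 slope -0.14 z at origin 0.0861 z at -27 0.0899
scene 1 423 slope -0.169 z at origin 0.0841 z at -27 0.0887
scene 2 296 slope 0.013 z at origin 0.1531 z at -27 0.1528
```

Call:
{"fn": "move_arm", "kwargs": {"motion": [1,0.0554,0.0009,0,0,1,0.0554,0.0009,0,0,1,0.0554,0.0009,0,0,1,0.0554,0.0009,0,0,1,0.0554,0.001,0,0,1,0,0,0.01,-10,1,0,0,0.01,-10,1,0,0,0.01,-10]}}

```text
time: 26.92
eef_pos: [0.5368, 0.3017, 0.1081]
tcp_rot: [0.432, 0.902, -0.001, -0.001]
ft_force: [0.2, 0.8, -0.5]
finger_gap: 0.0518
grip_force: 26.3
```

Call:
{"fn": "move_arm", "kwargs": {"motion": [1,0,0,0.01,-10,1,0,0,0.01,-10,1,0,0,0.01,-10,1,0,0,0.01,-10.3,1,0,0,0.02,0,1,0,0,0.02,0,1,0,0,0,0]}}

```text
time: 27.8
eef_pos: [0.5359, 0.3007, 0.0274]
tcp_rot: [0.098, 0.995, -0.001, -0.002]
ft_force: [0.7, 0.7, -0.4]
finger_gap: 0.0527
grip_force: 26.4
```

```bash
python3 -c "
from h import *
plan(*tray(.052,0),.018,78.7)"
```

```text
t 27.8 pos [0.5359 0.3007 0.0274] yaw 78.74 q1,6 [0.51 0.71] F [ 0.7  0.7 -0.4] gap 0.0527
  shift [-0.0029  0.0017  0.0094] len 0.01 twist 0.0
  shift if twisted first -0.0029 0.0017 0.0094
```

Lower, release, rise, and turn back.

Call:
{"fn": "move_arm", "kwargs": {"motion": [1,-0.003,0.0015,0.009,0,1,0,0,0,0,-0.75,0,0,0,0,-0.75,0,0,0,0,-0.75,0,0,0,0,-0.75,0,0,-0.03,0,-0.75,0,0,-0.06,0,-0.75,0,0,-0.05,0]}}

```text
time: 28.8
eef_pos: [0.5409, 0.3027, 0.163]
tcp_rot: [0.098, 0.995, 0.0, 0.0]
ft_force: [0.3, 0.4, -0.6]
finger_gap: 0.0748
grip_force: 0.0
```

```bash
cat >> h.py <<'E'
def wred(zmin=-.01):
    c,p,d=grab("wrist");P=cloud(c,d);m=cv2.inRange(hsv(p),np.array((0,140,30)),np.array((9,255,255)))
    n,L=cv2.connectedComponents(m)
    for i in range(1,n):
        k=(L==i)&(d>0)
        if k.sum()>200: print("red px",k.sum(),"mean",P[k].mean(0).round(4),"z 5-95",np.percentile(P[k][:,2],[5,95]).round(4))
E
python3 -c "
from h import *
wred();plan(*dock(-.0065,-.001),.14,8.7)"
```

```text
red px 1981 mean [0.5399 0.3037 0.0208] z 5-95 [0.0197 0.022 ]
t 28.85 pos [0.5432 0.3039 0.1699] yaw 78.75 q1,6 [0.51 0.71] F [1.2 0.8 3.9] gap 0.0746
  shift [-0.1015 -0.3315  0.0286] len 0.348 twist 70.0
  shift if twisted first -0.3462 -0.0178 0.0286
```

Call:
{"fn": "move_arm", "kwargs": {"motion": [-0.6,-0.017,-0.0553,0,0,-0.6,-0.017,-0.0553,0,0,-0.6,-0.017,-0.0553,0,0,-0.6,-0.017,-0.0553,0,0,-0.6,-0.017,-0.0553,0,0,-0.6,-0.0165,-0.055,0,0,-0.6,0,0,0.008,10,-0.6,0,0,0.008,10]}}

```text
time: 29.85
eef_pos: [0.5757, -0.0435, 0.1446]
tcp_rot: [0.273, 0.962, 0.0, 0.0]
ft_force: [-0.2, -0.7, -0.4]
finger_gap: 0.068
grip_force: 0.0
```

Call:
{"fn": "move_arm", "kwargs": {"motion": [-0.6,0,0,0.01,10,-0.6,0,0,0,10,-0.6,0,0,0,10,-0.6,0,0,0,10,-0.6,0,0,0,10,-0.6,0,0,0,0]}}

```text
time: 30.6
eef_pos: [0.5757, -0.0423, 0.1348]
tcp_rot: [0.651, 0.759, -0.0, 0.0]
ft_force: [0.3, 0.1, 0.5]
finger_gap: 0.0682
grip_force: 0.0
```

```bash
python3 -c "
from h import *
wcov();plan(*dock(-.0065,-.001),.0748,8.7)"
```

```text
cover 4240 X [-0.0344  0.0211] Y [-0.0255  0.0234] rect [-6.8 -6.1] [56.6 59.8] 0.1 slope -0.111 z0 0.0831
cover 3608 X [-0.0292  0.0263] Y [-0.0937 -0.0445] rect [ -1.6 -73.3] [58.5 56.3] 89.9 slope -0.105 z0 0.0848
t 30.65 pos [ 0.5757 -0.0423  0.1348] yaw 8.96 q1,6 [-0.07  1.34] F [1.2 0.2 0.6] gap 0.0683
  shift [0.001  0.0027 0.06  ] len 0.06 twist 0.3
  shift if twisted first 0.0011 0.0027 0.06
```

Call:
{"fn": "move_arm", "kwargs": {"motion": [-0.6,0.001,0.0027,0.03,0.3,-0.6,0,0,0.02,0,-0.6,0,0,0.01,0,-0.3,0,0,0,0,0.3,0,0,0,0,1,0,0,0,0,1,0,0,0,0,1,0,0,0,0]}}

```text
time: 31.65
eef_pos: [0.5785, -0.0409, 0.0752]
tcp_rot: [0.653, 0.757, 0.0, 0.0]
ft_force: [0.4, 0.1, 1.8]
finger_gap: 0.0524
grip_force: 26.2
```

Call:
{"fn": "move_arm", "kwargs": {"motion": [1,0,0,0,0,1,0,0,-0.01,0,1,0,0,-0.03,0,1,0,0,-0.03,0,1,0,0,0,0]}}

```text
time: 32.28
eef_pos: [0.5794, -0.041, 0.1473]
tcp_rot: [0.653, 0.757, 0.001, 0.001]
ft_force: [-0.2, -0.1, 0.2]
finger_gap: 0.0524
grip_force: 26.4
```

```bash
python3 -c "
from h import *
plan(*tray(-.001,0),.07,78.7);covers()"
```

```text
t 32.275 pos [ 0.5794 -0.041   0.1473] yaw 8.44 q1,6 [-0.07  1.35] F [-0.2 -0.1  0.2] gap 0.0524
  shift [ 0.363  -0.0397  0.0768] len 0.373 twist -70.3
  shift if twisted first 0.16 0.3283 0.0768
top 0 few 0
top 1 few 0
top 2 few 0
scene 0 453 slope -0.139 z at origin 0.086 z at -27 0.0898
scene 1 277 slope 0.191 z at origin 0.1597 z at -27 0.1546
scene 2 few 0
```

Call:
{"fn": "move_arm", "kwargs": {"motion": [1,0.0605,-0.0066,0,0,1,0.0605,-0.0066,0,0,1,0.0605,-0.0066,0,0,1,0.0605,-0.0066,0,0,1,0.0605,-0.0066,0,0,1,0.0605,-0.0067,0,0,1,0,0,0.01,-10,1,0,0,0.01,-10]}}

```text
time: 33.38
eef_pos: [0.4844, 0.313, 0.1231]
tcp_rot: [0.508, 0.861, -0.001, -0.0]
ft_force: [0.3, -0.3, -0.0]
finger_gap: 0.0522
grip_force: 26.4
```

Call:
{"fn": "move_arm", "kwargs": {"motion": [1,0,0,0.01,-10,1,0,0,0.01,-10,1,0,0,0.01,-10,1,0,0,0.01,-10,1,0,0,0.01,-10.3,1,0,0,0,0]}}

```text
time: 34.12
eef_pos: [0.4845, 0.3115, 0.0731]
tcp_rot: [0.099, 0.995, -0.001, -0.001]
ft_force: [0.5, -0.2, 1.0]
finger_gap: 0.0523
grip_force: 26.4
```

```bash
python3 -c "
from h import *
plan(*tray(-.001,0),.019,78.7)"
```

```text
t 34.125 pos [0.4845 0.3115 0.0731] yaw 78.67 q1,6 [0.57 0.77] F [ 0.5 -0.2  1. ] gap 0.0523
  shift [-0.0025  0.0013  0.0541] len 0.054 twist -0.0
  shift if twisted first -0.0025 0.0013 0.0541
```

Call:
{"fn": "move_arm", "kwargs": {"motion": [1,-0.0025,0.0013,0.03,0,1,0,0,0.024,0,1,0,0,0,0,-0.75,0,0,0,0,-0.75,0,0,0,0,-0.75,0,0,0,0,-0.75,0,0,-0.05,0,-0.75,0,0,-0.06,0]}}

```text
time: 35.12
eef_pos: [0.4877, 0.3127, 0.1315]
tcp_rot: [0.098, 0.995, -0.001, -0.001]
ft_force: [0.9, 0.9, 0.8]
finger_gap: 0.0745
grip_force: 0.0
```

Call:
{"fn": "move_arm", "kwargs": {"motion": [-0.6,0,0,-0.03,0]}}

```text
time: 35.25
eef_pos: [0.4894, 0.3138, 0.1647]
tcp_rot: [0.098, 0.995, 0.001, 0.002]
ft_force: [-0.5, -0.2, -0.5]
finger_gap: 0.0683
grip_force: 0.0
```

```bash
python3 -c "
from h import *
wred();plan(*dock(-.0016,-.0691),.14,8.7)"
```

```text
red px 1964 mean [0.4876 0.3131 0.0207] z 5-95 [0.0196 0.0219]
red px 1649 mean [0.5395 0.3038 0.0205] z 5-95 [0.0195 0.0218]
t 35.3 pos [0.4903 0.3144 0.1676] yaw 78.73 q1,6 [0.57 0.77] F [0.4 1.7 2.4] gap 0.0682
  shift [-0.1834 -0.3937  0.0264] len 0.435 twist 70.0
  shift if twisted first -0.4326 0.0379 0.0264
```

Call:
{"fn": "move_arm", "kwargs": {"motion": [-0.6,-0.0229,-0.0492,0,0,-0.6,-0.0229,-0.0492,0,0,-0.6,-0.0229,-0.0492,0,0,-0.6,-0.0229,-0.0492,0,0,-0.6,-0.0229,-0.0492,0,0,-0.6,-0.0229,-0.0492,0,0,-0.6,-0.0229,-0.0492,0,0,-0.6,-0.0231,-0.0493,0,0]}}

```text
time: 36.3
eef_pos: [0.5917, -0.1106, 0.1612]
tcp_rot: [0.098, 0.995, -0.0, 0.0]
ft_force: [1.2, 0.7, -0.4]
finger_gap: 0.0685
grip_force: 0.0
```

Call:
{"fn": "move_arm", "kwargs": {"motion": [-0.6,0,0,0.01,10,-0.6,0,0,0.01,10,-0.6,0,0,0.01,10,-0.6,0,0,0,10,-0.6,0,0,0,10,-0.6,0,0,0,10,-0.6,0,0,0,10,-0.6,0,0,0,0]}}

```text
time: 37.3
eef_pos: [0.5914, -0.1088, 0.1309]
tcp_rot: [0.651, 0.759, 0.0, 0.0]
ft_force: [-0.6, 0.8, 0.7]
finger_gap: 0.0686
grip_force: 0.0
```

```bash
python3 -c "
from h import *
wcov();plan(*dock(-.0016,-.0691),.0748,8.7)"
```

```text
cover 4481 X [-0.0295  0.0263] Y [-0.0935 -0.0449] rect [ -1.9 -69.5] [57.3 50.1] 1.0 slope -0.109 z0 0.085
t 37.35 pos [ 0.5914 -0.1088  0.1309] yaw 8.96 q1,6 [-0.18  1.23] F [ 0.6  0.9 -0.3] gap 0.0681
  shift [0.001  0.0022 0.0561] len 0.056 twist 0.3
  shift if twisted first 0.001 0.0022 0.0561
```

Call:
{"fn": "move_arm", "kwargs": {"motion": [-0.6,0.001,0.0022,0.03,0.3,-0.6,0,0,0.018,0,-0.6,0,0,0.008,0,-0.3,0,0,0,0,0.3,0,0,0,0,1,0,0,0,0,1,0,0,0,0,1,0,0,0,0]}}

```text
time: 38.35
eef_pos: [0.5937, -0.1074, 0.0752]
tcp_rot: [0.653, 0.757, 0.0, 0.0]
ft_force: [0.7, 1.6, 1.4]
finger_gap: 0.0521
grip_force: 26.4
```

Call:
{"fn": "move_arm", "kwargs": {"motion": [1,0,0,0,0,1,0,0,-0.01,0,1,0,0,-0.03,0,1,0,0,-0.03,0,1,0,0,0,0]}}

```text
time: 38.98
eef_pos: [0.5948, -0.1079, 0.1477]
tcp_rot: [0.653, 0.757, 0.001, 0.002]
ft_force: [-0.8, -1.3, -0.7]
finger_gap: 0.0522
grip_force: 26.4
```

```bash
python3 -c "
from h import *
plan(*tray(-.055,0),.07,78.7);covers()"
```

```text
t 38.975 pos [ 0.5948 -0.1079  0.1477] yaw 8.44 q1,6 [-0.18  1.24] F [-0.8 -1.3 -0.7] gap 0.0522
  shift [ 0.4497 -0.0961  0.0765] len 0.466 twist -70.3
  shift if twisted first 0.2423 0.3908 0.0765
top 0 few 0
top 1 few 0
top 2 few 0
scene 0 250 slope 0.251 z at origin 0.16 z at -27 0.1533
scene 1 few 0
scene 2 few 0
```

Call:
{"fn": "move_arm", "kwargs": {"motion": [1,0.0562,-0.012,0,0,1,0.0562,-0.012,0,0,1,0.0562,-0.012,0,0,1,0.0562,-0.012,0,0,1,0.0562,-0.012,0,0,1,0.0562,-0.012,0,0,1,0.0562,-0.012,0,0,1,0.0563,-0.0121,0,0]}}

```text
time: 40.08
eef_pos: [0.4309, 0.3244, 0.1438]
tcp_rot: [0.653, 0.757, -0.001, -0.0]
ft_force: [1.4, 0.2, -0.4]
finger_gap: 0.0523
grip_force: 26.4
```

Call:
{"fn": "move_arm", "kwargs": {"motion": [1,0,0,0.01,-10,1,0,0,0.01,-10,1,0,0,0.01,-10,1,0,0,0.01,-10,1,0,0,0.01,-10,1,0,0,0.01,-10,1,0,0,0.01,-10.3,1,0,0,0,0]}}

```text
time: 41.08
eef_pos: [0.4313, 0.3224, 0.0733]
tcp_rot: [0.099, 0.995, -0.001, -0.001]
ft_force: [-0.4, -0.1, -1.3]
finger_gap: 0.0524
grip_force: 26.4
```

```bash
python3 -c "
from h import *
plan(*tray(-.055,0),.019,78.7)"
```

```text
t 41.075 pos [0.4313 0.3224 0.0733] yaw 78.67 q1,6 [0.64 0.84] F [-0.4 -0.1 -1.3] gap 0.0524
  shift [-0.0028  0.0011  0.0543] len 0.054 twist -0.0
  shift if twisted first -0.0028 0.0011 0.0543
```

Call:
{"fn": "move_arm", "kwargs": {"motion": [1,-0.0028,0.0011,0.03,0,1,0,0,0.024,0,1,0,0,0,0,-0.75,0,0,0,0,-0.75,0,0,0,0,-0.75,0,0,0,0,-0.75,0,0,-0.05,0,-0.75,0,0,-0.06,0]}}

```text
time: 42.08
eef_pos: [0.4346, 0.3233, 0.1316]
tcp_rot: [0.098, 0.995, -0.001, -0.001]
ft_force: [1.1, -0.1, 0.1]
finger_gap: 0.075
grip_force: 0.0
```

Call:
{"fn": "move_arm", "kwargs": {"motion": [-0.6,0,0,-0.03,0,-0.6,0,0,0,0]}}

```text
time: 42.32
eef_pos: [0.4366, 0.3247, 0.1638]
tcp_rot: [0.098, 0.995, 0.002, 0.002]
ft_force: [0.2, -0.0, -0.9]
finger_gap: 0.0682
grip_force: 0.0
```

```bash
cat >> h.py <<'E'
def packs():
    for n in ('top','scene'):
        c,p,d=grab(n)
        for b in blobs(c,p,(105,110,25),(125,255,255),.038):
            if abs(b[1]-600)<160: print(n,"pack",b)
        if n=='top':
            for b in blobs(c,p,(15,200,60),(24,255,255),.015,box=(370,170,480,290)):print(n,"orange",b)
E
python3 -c "
from h import *
wred();packs();plan(.6235,-.228,.18,72)"
```

```text
red px 1965 mean [0.4349 0.3243 0.0207] z 5-95 [0.0195 0.0219]
red px 3193 mean [0.5116 0.3086 0.0205] z 5-95 [0.0194 0.0218]
top pack (array([428., 160.]), 608.7, -305.2, 40.8, 26.5, -76.2)
top pack (array([397., 156.]), 619.6, -228.4, 38.9, 28.5, 70.9)
top orange (array([422., 234.]), 425.2, -289.8, 74.8, 16.3, 10.4)
scene pack (array([221., 296.]), 616.2, -304.3, 38.3, 27.4, -75.2)
scene pack (array([257., 284.]), 627.6, -227.3, 39.5, 27.0, 72.6)
t 42.475 pos [0.4348 0.3234 0.16  ] yaw 78.74 q1,6 [0.64 0.84] F [ 0.3 -0.4 -0.1] gap 0.0682
  shift [-0.2927 -0.504  -0.0197] len 0.583 twist 6.7
  shift if twisted first -0.3498 -0.4662 -0.0197
```

All three covers lie flat in the tray. The pry's heading has changed (10° now), so I will check it at the end. First a look at the open bays from above.

```bash
python3 -c "
from h import *
plan(*dock(0,-.034),.17,8.7)"
```

```text
t 42.475 pos [0.4348 0.3234 0.16  ] yaw 78.74 q1,6 [0.64 0.84] F [ 0.3 -0.4 -0.1] gap 0.0682
  shift [-0.2292 -0.3581 -0.0098] len 0.425 twist 70.0
  shift if twisted first -0.4148 0.0932 -0.0098
```

Call:
{"fn": "move_arm", "kwargs": {"motion": [-1,-0.0286,-0.0448,-0.001,0,-1,-0.0286,-0.0448,-0.001,0,-1,-0.0286,-0.0448,-0.001,0,-1,-0.0286,-0.0448,-0.001,0,-1,-0.0286,-0.0448,-0.001,0,-1,-0.0286,-0.0448,-0.001,0,-1,-0.0288,-0.0446,-0.001,0,-1,-0.0288,-0.0447,-0.003,0]}}

```text
time: 43.48
eef_pos: [0.5898, -0.0738, 0.1691]
tcp_rot: [0.098, 0.995, 0.0, -0.001]
ft_force: [0.9, 0.1, -0.1]
finger_gap: 0.0853
grip_force: 0.0
```

Call:
{"fn": "move_arm", "kwargs": {"motion": [-1,0,0,0,10,-1,0,0,0,10,-1,0,0,0,10,-1,0,0,0,10,-1,0,0,0,10,-1,0,0,0,10,-1,0,0,0,10,-1,0,0,0,0]}}

```text
time: 44.48
eef_pos: [0.5895, -0.0721, 0.1694]
tcp_rot: [0.651, 0.759, -0.001, -0.001]
ft_force: [0.0, 0.9, -0.4]
finger_gap: 0.0849
grip_force: 0.0
```

```bash
cat >> h.py <<'E'
def bays():
    c,p,d=grab("wrist");save("wb",p);P=cloud(c,d);a=np.radians(DY);q=P[...,:2]-DO
    X=q@[np.cos(a),np.sin(a)];Y=q@[-np.sin(a),np.cos(a)]
    m=((P[...,2]<.071)&(P[...,2]>.04)&(abs(X)<.03)&(abs(Y)<.1)&(d>0)).astype(np.uint8)*255
    for k in cv2.findContours(m,cv2.RETR_EXTERNAL,cv2.CHAIN_APPROX_NONE)[0]:
        if cv2.contourArea(k)<150: continue
        w=ray(c,k[:,0],.075)[:,:2];r=cv2.minAreaRect((w*1000).astype(np.float32));w=w-DO
        print("bay px",k[:,0].mean(0).round(),"world",np.round(r[0],1),np.round(r[1],1),round(r[2],1),"dock xy",(np.c_[w@[np.cos(a),np.sin(a)],w@[-np.sin(a),np.cos(a)]]*1000).min(0).round(1),(np.c_[w@[np.cos(a),np.sin(a)],w@[-np.sin(a),np.cos(a)]]*1000).max(0).round(1))
    t=(abs(X)<.06)&(abs(Y)<.11)&(P[...,2]>.06);print("top z",np.median(P[...,2][t]).round(4))
E
python3 -c "
from h import *
bays();plan(.6235,-.228,.15,-18)"
```

```text
bay px [319. 239.] world [ 597.1 -106.5] [29.6 40.2] 8.9 dock xy [-12.6 -88.9] [ 17.  -48.6]
bay px [319. 163.] world [586.8 -39.8] [29.5 40. ] 8.9 dock xy [-12.6 -21.2] [16.9 18.8]
bay px [319.  72.] world [576.6  27. ] [29.5 41.2] 8.6 dock xy [-12.6  45.7] [16.9 86.9]
bay px [287. 144.] world [561.3 -40.9] [ 11. 191.] 8.7 dock xy [-28.8 -93.9] [-17.8  97.1]
top z 0.2096
t 44.525 pos [ 0.5896 -0.0721  0.1696] yaw 8.96 q1,6 [-0.12  1.29] F [ 0.4 -0.2  0.4] gap 0.0854
  shift [-0.1593  0.0092  0.0195] len 0.161 twist 27.0
  shift if twisted first -0.1378 0.0804 0.0195
```

View pics/wb.png

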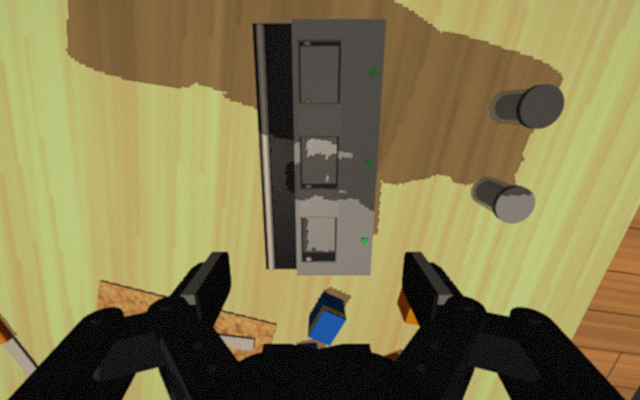

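View from over the dock: three open bays at (319,72), (319,163) and (319,239), and the nearer pack at (327,315). The pry's blade is at (235,342), on the mat.

Call:
{"fn": "move_arm", "kwargs": {"motion": [-1,-0.053,0.003,0.006,9,-1,-0.0528,0.012,0.006,9,-1,-0.048,0.02,0.006,9,-1,0,0,0,0,-1,0,0,0,0]}}

```text
time: 45.15
eef_pos: [0.6245, -0.2274, 0.1521]
tcp_rot: [0.809, 0.587, -0.0, -0.001]
ft_force: [0.9, 0.1, 0.6]
finger_gap: 0.0853
grip_force: 0.0
```

```bash
cat >> h.py <<'E'
def wpack(near):
    c,p,d=grab("wrist");P=cloud(c,d);m=(cv2.inRange(hsv(p),np.array((100,100,20)),np.array((128,255,255)))>0)&(P[...,2]>.033)&(P[...,2]<.045)&(d>0)
    m=m.astype(np.uint8)*255
    for k in cv2.findContours(m,cv2.RETR_EXTERNAL,cv2.CHAIN_APPROX_NONE)[0]:
        if cv2.contourArea(k)<200: continue
        w=ray(c,k[:,0],.038)[:,:2]*1000;r=cv2.minAreaRect(w.astype(np.float32))
        (x,y),(a,b),g=r
        if a<b:a,b,g=b,a,g+90
        print("wpack",round(x,1),round(y,1),round(a,1),round(b,1),"pack x angle",round((g-90+90)%180-90,1))
E
python3 -c "
from h import *
wpack(0);plan(.625,-.228,.15,-18)"
```

```text
wpack 614.0 -305.5 40.2 27.9 pack x angle 15.0
wpack 625.6 -229.0 39.1 26.9 pack x angle -18.8
t 45.2 pos [ 0.6247 -0.2267  0.1525] yaw -18.07 q1,6 [-0.35  1.54] F [0.1 0.6 0. ] gap 0.0857
  shift [-0.0011  0.0007  0.0025] len 0.003 twist -0.1
  shift if twisted first -0.0011 0.0007 0.0025
```

```bash
python3 -c "
from h import *
plan(.6256,-.229,.024,-18.8)"
```

```text
t 45.2 pos [ 0.6247 -0.2267  0.1525] yaw -18.07 q1,6 [-0.35  1.54] F [0.1 0.6 0. ] gap 0.0857
  shift [-0.0019  0.0017  0.1285] len 0.129 twist 0.7
  shift if twisted first -0.0019 0.0018 0.1285
```

Call:
{"fn": "move_arm", "kwargs": {"motion": [-1,-0.0019,0.0017,0.05,0.7,-1,0,0,0.045,0,-0.5,0,0,0.0335,0,0,0,0,0,0,0.5,0,0,0,0,1,0,0,0,0,1,0,0,0,0,1,0,0,0,0], "squeeze": 60}}

```text
time: 46.2
eef_pos: [0.6273, -0.2299, 0.0265]
tcp_rot: [0.814, 0.581, 0.001, 0.001]
ft_force: [-0.4, 3.1, 7.4]
finger_gap: 0.0264
grip_force: 60.5
```

Call:
{"fn": "move_arm", "kwargs": {"motion": [1,0,0,0,0,1,0,0,0,0]}}

```text
time: 46.45
eef_pos: [0.6273, -0.2299, 0.0265]
tcp_rot: [0.814, 0.581, 0.001, 0.001]
ft_force: [-1.1, 2.7, 7.2]
finger_gap: 0.0259
grip_force: 60.5
```

```bash
python3 -c "
from h import *
plan(.5971,-.1065,.16,8.8)"
```

```text
t 46.45 pos [ 0.6273 -0.2299  0.0265] yaw -18.93 q1,6 [-0.35  1.55] F [-1.1  2.7  7.2] gap 0.0259
  shift [ 0.107  -0.0681 -0.1336] len 0.184 twist -27.7
  shift if twisted first 0.1264 -0.0105 -0.1336
```

Call:
{"fn": "move_arm", "kwargs": {"motion": [1,0,0,-0.02,0,1,0,0,-0.05,0,1,0.0357,-0.0227,-0.025,0,1,0.0357,-0.0227,-0.02,0,1,0.0357,-0.0227,0,0,1,0,0,0,-9.2,1,0,0,0,-9.2,1,0,0,0,-9.3]}}

```text
time: 47.45
eef_pos: [0.5966, -0.1063, 0.1402]
tcp_rot: [0.649, 0.761, 0.0, 0.001]
ft_force: [-0.9, -0.0, -2.2]
finger_gap: 0.026
grip_force: 59.6
```

Call:
{"fn": "move_arm", "kwargs": {"motion": [1,0,0,0,0,1,0,0,0,0]}}

```text
time: 47.7
eef_pos: [0.5965, -0.1066, 0.1397]
tcp_rot: [0.652, 0.758, 0.0, 0.0]
ft_force: [-0.0, 0.3, -2.0]
finger_gap: 0.0261
grip_force: 59.6
```

```bash
python3 -c "
from h import *
plan(.5971,-.1065,.104,8.8)
c,p,d=grab('wrist');P=cloud(c,d)
m=(cv2.inRange(hsv(p),np.array((100,100,20)),np.array((128,255,255)))>0)&(P[...,2]>.09)&(d>0)
print(m.sum());
if m.sum():
  z=np.percentile(P[m][:,2],90);print('topz',z)
  q=P[m&(abs(P[...,2]-z)<.004)];s=env.sense();t=Rn.from_quat(s['tcp_rot']).inv().apply(q-s['eef_pos']);print('tool frame',np.percentile(t,[1,50,99],axis=0).round(4))
"
```

```text
t 47.7 pos [ 0.5965 -0.1066  0.1397] yaw 8.54 q1,6 [-0.18  1.25] F [-0.   0.3 -2. ] gap 0.0261
  shift [-0.      0.0006  0.0357] len 0.036 twist -0.3
  shift if twisted first -0.0 0.0006 0.0357
5104
topz 0.15307759923722555
tool frame [[-0.0202 -0.0128 -0.0147]
 [ 0.0006  0.0002 -0.0117]
 [ 0.0188  0.0137 -0.0102]]
```

Call:
{"fn": "move_arm", "kwargs": {"motion": [1,0.0007,0.0002,0.02,-0.2,1,0,0,0.0155,0,1,0,0,0.003,0,1,0,0,0.003,0,1,0,0,0.002,0,1,0,0,0,0]}}

```text
time: 48.5
eef_pos: [0.5971, -0.106, 0.0965]
tcp_rot: [0.65, 0.76, 0.0, 0.001]
ft_force: [0.7, -0.6, 1.9]
finger_gap: 0.0261
grip_force: 60.0
```

Call:
{"fn": "move_arm", "kwargs": {"motion": [1,0,0,0.003,0,1,0,0,0.003,0,1,0,0,0.003,0,1,0,0,0.003,0,1,0,0,0.002,0,1,0,0,0,0]}}

```text
time: 49.25
eef_pos: [0.5967, -0.1058, 0.0834]
tcp_rot: [0.65, 0.76, 0.0, 0.001]
ft_force: [-3.1, 0.4, 15.7]
finger_gap: 0.0264
grip_force: 61.8
```

Call:
{"fn": "move_arm", "kwargs": {"motion": [1,0,0,0.002,0,1,0,0,0,0]}}

```text
time: 49.5
eef_pos: [0.5967, -0.1058, 0.0833]
tcp_rot: [0.65, 0.76, 0.001, 0.001]
ft_force: [-10.3, 2.0, 32.5]
finger_gap: 0.0261
grip_force: 63.9
```

Call:
{"fn": "move_arm", "kwargs": {"motion": [1,0,0,-0.003,0,-0.3,0,0,0,0,-0.3,0,0,0,0,-0.3,0,0,0,0,-0.3,0,0,-0.03,0,-0.6,0,0,-0.05,0,-0.6,0,0,0,0]}}

```text
time: 50.38
eef_pos: [0.5985, -0.1061, 0.1664]
tcp_rot: [0.65, 0.76, 0.002, 0.003]
ft_force: [1.2, 0.2, -0.6]
finger_gap: 0.0682
grip_force: 0.0
```

```bash
cat >> h.py <<'E'
def inbay():
    c,p,d=grab("wrist");P=cloud(c,d)
    m=((cv2.inRange(hsv(p),np.array((100,100,20)),np.array((128,255,255)))>0)&(P[...,2]>.088)&(P[...,2]<.11)&(d>0)).astype(np.uint8)*255
    for k in cv2.findContours(m,cv2.RETR_EXTERNAL,cv2.CHAIN_APPROX_NONE)[0]:
        if cv2.contourArea(k)<200: continue
        r=cv2.minAreaRect((ray(c,k[:,0],.095)[:,:2]*1000).astype(np.float32));mm=np.zeros_like(m);cv2.drawContours(mm,[k],-1,1,-1)
        print("in bay",np.round(r[0],1),np.round(r[1],1),round(r[2],1),"z",np.median(P[...,2][(mm>0)&(d>0)]).round(4))
E
python3 -c "
from h import *
inbay();plan(.614,-.3055,.15,15.0);packs()"
```

```text
in bay [ 597.  -106.4] [27.3 39.8] 8.8 z 0.0954
t 50.425 pos [ 0.5975 -0.1059  0.1642] yaw 8.95 q1,6 [-0.18  1.24] F [ 0.9 -0.8 -0.7] gap 0.0683
  shift [-0.1997 -0.0148  0.0144] len 0.201 twist -6.1
  shift if twisted first -0.197 -0.0358 0.0144
top pack (array([428., 159.]), 608.7, -305.2, 39.4, 26.5, -76.2)
scene pack (array([221., 296.]), 616.2, -304.3, 38.4, 26.9, -74.5)
scene pack (array([300., 237.]), 567.6, -93.6, 41.4, 32.3, -81.6)
```

Pack 1 is home (top at 95 mm). Now the second pack.

Call:
{"fn": "move_arm", "kwargs": {"motion": [-1,-0.05,-0.0037,0.003,0,-1,-0.05,-0.0037,0.003,0,-1,-0.05,-0.0037,0.003,0,-1,-0.0497,-0.0037,0.003,-6.1,-1,0,0,0,0,-1,0,0,0,0]}}

```text
time: 51.28
eef_pos: [0.6122, -0.3048, 0.1493]
tcp_rot: [0.609, 0.793, -0.0, -0.001]
ft_force: [0.5, 0.9, 0.4]
finger_gap: 0.0851
grip_force: 0.0
```

```bash
python3 -c "
from h import *
wpack(0);plan(.614,-.3055,.024,15)"
```

```text
wpack 613.7 -306.1 39.4 26.5 pack x angle 15.0
t 51.325 pos [ 0.6124 -0.3043  0.1498] yaw 15.03 q1,6 [-0.46  0.85] F [-0.  -0.5 -0.4] gap 0.0854
  shift [-0.0018  0.0014  0.1258] len 0.126 twist 0.0
  shift if twisted first -0.0018 0.0014 0.1258
```

Call:
{"fn": "move_arm", "kwargs": {"motion": [-1,-0.0023,0.0012,0.05,0,-1,0,0,0.045,0,-0.5,0,0,0.031,0,0,0,0,0,0,0.5,0,0,0,0,1,0,0,0,0,1,0,0,0,0,1,0,0,0,0]}}

```text
time: 52.32
eef_pos: [0.6158, -0.3074, 0.0268]
tcp_rot: [0.608, 0.794, 0.001, 0.001]
ft_force: [0.6, 1.9, 7.4]
finger_gap: 0.0261
grip_force: 60.7
```

Call:
{"fn": "move_arm", "kwargs": {"motion": [1,0,0,0,0,1,0,0,0,0,1,0,0,-0.02,0,1,0,0,-0.05,0,1,0,0,-0.05,0,1,0,0,0,6.2,1,0,0,0,0]}}

```text
time: 53.2
eef_pos: [0.6148, -0.3074, 0.1458]
tcp_rot: [0.65, 0.76, 0.0, 0.001]
ft_force: [0.2, 0.2, -1.9]
finger_gap: 0.0262
grip_force: 59.8
```

```bash
python3 -c "
from h import *
plan(.5868,-.0398,.14,8.8)"
```

```text
t 53.2 pos [ 0.6148 -0.3074  0.1458] yaw 8.87 q1,6 [-0.46  0.95] F [ 0.2  0.2 -1.9] gap 0.0262
  shift [0.2687 0.0136 0.0056] len 0.269 twist 0.1
  shift if twisted first 0.2687 0.0132 0.0056
```

Call:
{"fn": "move_arm", "kwargs": {"motion": [1,0.0537,0.0027,0,0,1,0.0537,0.0027,0,0,1,0.0537,0.0027,0,0,1,0.0537,0.0027,0,0,1,0.0539,0.0028,0.0056,0,1,0,0,0,0,1,0,0,0,0]}}

```text
time: 54.08
eef_pos: [0.5866, -0.0397, 0.1388]
tcp_rot: [0.65, 0.76, -0.0, -0.0]
ft_force: [-0.5, -0.9, -0.4]
finger_gap: 0.0263
grip_force: 59.7
```

```bash
python3 -c "
from h import *
plan(.5868,-.0398,.104,8.8)
c,p,d=grab('wrist');P=cloud(c,d);s=env.sense()
m=(cv2.inRange(hsv(p),np.array((100,100,20)),np.array((128,255,255)))>0)&(P[...,2]>.125)&(d>0)
q=P[m];z=np.percentile(q[:,2],90);q=q[abs(q[:,2]-z)<.004];t=Rn.from_quat(s['tcp_rot']).inv().apply(q-s['eef_pos']);print('tool frame',np.percentile(t,[1,50,99],axis=0).round(4))
"
```

```text
t 54.075 pos [ 0.5866 -0.0397  0.1388] yaw 8.97 q1,6 [-0.07  1.35] F [-0.5 -0.9 -0.4] gap 0.0263
  shift [-0.0001  0.0002  0.0348] len 0.035 twist 0.2
  shift if twisted first -0.0001 0.0002 0.0348
tool frame [[-0.0106 -0.0195 -0.0244]
 [-0.005  -0.0128 -0.0196]
 [ 0.0115  0.0135 -0.017 ]]
```

```bash
python3 -c "
from h import *
c,p,d=grab('wrist');P=cloud(c,d);s=env.sense()
m=(cv2.inRange(hsv(p),np.array((100,100,20)),np.array((128,255,255)))>0)&(d>0)
t=Rn.from_quat(s['tcp_rot']).inv().apply(P[m]-s['eef_pos']);t=t[(abs(t[:,2]+.012)<.003)&(abs(t[:,0])<.035)];print(len(t),np.percentile(t,[1,50,99],axis=0).round(4))
"
```

```text
3984 [[-0.0187 -0.0129 -0.0131]
 [ 0.0026  0.0001 -0.0114]
 [ 0.0209  0.0136 -0.0096]]
```

Call:
{"fn": "move_arm", "kwargs": {"motion": [1,-0.0012,0,0.02,0.2,1,0,0,0.0148,0,1,0,0,0.003,0,1,0,0,0.003,0,1,0,0,0.002,0,1,0,0,0,0]}}

```text
time: 54.92
eef_pos: [0.5874, -0.0407, 0.0969]
tcp_rot: [0.652, 0.758, 0.0, 0.0]
ft_force: [0.6, 0.1, 0.5]
finger_gap: 0.0262
grip_force: 60.0
```

Call:
{"fn": "move_arm", "kwargs": {"motion": [1,0,0,0.003,0,1,0,0,0.003,0,1,0,0,0.003,0,1,0,0,0.003,0,1,0,0,0.003,0,1,0,0,0.001,0,1,0,0,0,0]}}

```text
time: 55.8
eef_pos: [0.587, -0.0408, 0.0836]
tcp_rot: [0.652, 0.758, 0.001, 0.001]
ft_force: [-11.8, 0.6, 33.7]
finger_gap: 0.0262
grip_force: 64.1
```

Bottomed at the same height as the first. Release, rise and check everything.

Call:
{"fn": "move_arm", "kwargs": {"motion": [1,0,0,-0.003,0,-0.3,0,0,0,0,-0.3,0,0,0,0,-0.3,0,0,0,0,-0.3,0,0,-0.03,0,-0.6,0,0,-0.05,0,-0.6,0,0,-0.03,0,-0.6,0,0,0,0]}}

```text
time: 56.8
eef_pos: [0.5883, -0.0409, 0.1957]
tcp_rot: [0.652, 0.758, 0.001, 0.002]
ft_force: [-0.3, 0.6, 0.5]
finger_gap: 0.0686
grip_force: 0.0
```

```bash
python3 -c "
from h import *
inbay();plan(.43,-.17,.25,8.8)
for n in ('top','scene'):
  c,p,d=grab(n)
  for b in blobs(c,p,(15,190,60),(26,255,255),.015,box=(370,170,480,290) if n=='top' else (170,190,250,300)):print(n,'handle',b)
  for b in blobs(c,p,(0,140,60),(9,255,255),.02):print(n,'red',b)
  P=cloud(c,d)
  if n=='top':
    for b in blobs(c,p,(5,60,60),(20,255,255),.003,200,box=(390,170,470,275)):print('mat',b)
    for nm,(u,v) in dict(tank=(212,112),ring=(262,255)).items():print(nm,P[v,u].round(3))
"
```

```text
in bay [ 596.3 -106.1] [27.2 39.7] 8.5 z 0.0949
in bay [587.5 -39.4] [27.9 38.6] 8.6 z 0.0954
t 56.85 pos [ 0.5875 -0.0409  0.1939] yaw 8.64 q1,6 [-0.07  1.35] F [ 0.2  0.5 -0. ] gap 0.0683
  shift [-0.104  -0.175  -0.0563] len 0.211 twist -0.2
  shift if twisted first -0.1035 -0.1753 -0.0563
top handle (array([425., 232.]), 426.4, -297.5, 73.4, 22.9, 0.7)
top red (array([184., 211.]), 483.6, 309.1, 149.9, 50.8, -11.1)
mat (array([423., 224.]), 448.8, -298.9, 218.9, 99.0, -8.0)
tank [0.711 0.224 0.121]
ring [0.372 0.115 0.004]
scene handle (array([201., 234.]), 433.1, -296.3, 76.9, 19.9, 0.2)
scene red (array([421., 158.]), 490.4, 311.9, 157.9, 55.7, -12.3)
```

```bash
python3 -c "
from h import *
print(env.job_done(), env.sense()['time'])"
```

```text
the job is handed in; nothing more can be done
the job is handed in; nothing more can be done
```

I handed the job in without seeing a verdict. My last look showed all three covers in the tray, both packs seated flush in bays 0 and 1, the pry tool on its mat, and the tank and ring where they started; I did not re-measure the canisters.

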